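Snug the bar clamp on a stack of glass gel cassettes

TASK

The glass gel cassettes in the casting stand have to be sealed for pouring: draw the red-knobbed safety pin up out of the clamp and park it in the U-shaped notch on the clamp's side, then pump the yellow trigger until the moving jaw's sprung pad touches the cassettes and has been pressed in by about 5 mm, holding them snugly on the orange gasket; more than about 8 mm is too much and the glass will crack. Work the jaw with the trigger only: do not push the jaw, its pad or the cassettes with the gripper, do not drop the pin, and leave everything else on the bench where it is. Finish while holding: the gripper stays on the trigger and keeps it squeezed, because the ratchet drops back by up to a tooth when the trigger is let go.

Things in the scene. Friction and masses are not known exactly. Their poses are not given: they have to be found in the camera images.
- clamp: Casting stand with a one-hand bar clamp lying on its side, fixed to the bench. Origin on the bench under the bar; y along the bar, handle to -x, jaws to +x. Grey base plate 12 mm thick, x -20..165, y -105..195 mm. Upright wall with orange gasket face at y = 55.5 mm (x 30..150, top z 100). Blue steel cheeks x -55..60, y -34..30 mm, top z = 66 mm; bar, trigger and ratchet are between them.
- handle_back (a point): On the back face (the palm's side, looking to clamp -y) of the black pistol handle, at x = -80, y = -32, z = 45 mm of the clamp's frame. The handle: x -148..-28, y -32..-10, z 29..61 mm, only bench under it. The trigger is on its +y side and is squeezed towards -y, against the handle
- trigger (a joint): Trigger angle, rad: 0 open, 0.20 fully squeezed; vertical hinge at clamp x = 42, y = 0 mm; sprung open (4 to 8 N at the grip, up to 8 N more while the pad is pressed). Once the pawl has caught a tooth (teeth 4.5 mm) the jaw moves 50 mm per rad: 9 mm a full squeeze, a part squeeze less. Let go, the jaw stays or drops back less than a tooth. The pin in its bore blocks it
- trigger_grip (a point): Point on the trigger's outer (clamp +y) face, x = -80 mm, z = 45 mm in the clamp's frame. The trigger is a yellow bar 14 mm thick in y, z 32..58 mm, x -121..-46 mm. At rest this point is 64 mm from handle_back, fully squeezed 40 mm
- clamp_bar (a joint): How far the bar and the moving jaw have been drawn in towards clamp -y, in m (0 fully open, 0.060 at most). The blue jaw on the bar: 130 mm long in clamp x (-10..120), 18 mm thick in y, 26 mm high about z = 45 mm, 26 mm to +y of the free pad's face. The ratchet lets it go this way only
- clamp_pad (a joint): How far the sprung pad is pressed into the jaw, in m: 0 free, 0.014 at the stop; 2 N per mm. About 0.005 is wanted
- pad_face (a point): Centre of the orange pad's pressing face, which looks to clamp -y (80 mm wide, x 45..125, 40 mm high about z = 45 mm); the pad rides on two springs in front of the blue jaw. It moves with bar and pad
- cassettes: Stack of four glass gel cassettes with blue spacers, 100 mm (clamp x) by 28 mm (clamp y) by 80 mm high, 0.45 kg, standing loose on the base plate against the gasket. Origin at the centre of its underside; axes as the clamp. Its face for the pad lies 14 mm to +y of the origin
- pin: Safety pin, 40 g, loose in the bore, upright. Origin at the underside of its 18 mm collar (3 mm thick), which rests on the top cheek. Above the collar a red knob 15 mm across and 25 mm high (z 3..28 mm); below it a steel shank 8 mm across and 46 mm long. z up along the pin
- bore (a point): Mouth of the pin's bore (9 mm wide) in the clamp's top cheek, z = 66 mm, at clamp x = -32, y = 4 mm; the pin passes both cheeks behind the trigger and blocks it. It is free once lifted by 46 mm
- notch (a point): Parking place: in a U-notch 11 mm wide in a 6 mm thick fork on the clamp's -y side, top face z = 66 mm, at clamp x = 30, y = -49 mm. Open above, below and to clamp -y; the slot runs from 9 mm on the +y side of this point to 15 mm on its -y side. The shank hangs in it, the collar rests on the fork; the base plate is 54 mm below
- dishes_a: Stack of three petri dishes, 90 mm across, 46 mm high; origin under its centre. Leave alone
- dishes_b: Stack of two petri dishes, 90 mm across, 31 mm high. Leave alone
- flask: Conical glass flask, 82 mm across, 114 mm high. Leave alone
- buffer: White bottle with an orange cap, 60 mm across, 130 mm high. Leave alone
- timer: White bench timer, 62 by 62 by 17 mm, on the bench near the clamp's tail. Leave alone
- comb: White gel comb, 88 by 32 by 4 mm, lying on the stand's base plate behind the wall. Leave alone
- vial: Vial with an orange cap, 27 mm across, 46 mm high, standing on the base plate behind the wall. Leave alone
- marker: Marker pen with a blue cap, 125 mm long, 14 mm thick, lying on the bench on the trigger's side. Leave alone
There are look-alikes about, which are no part of the job. Leave any black or pink look-alike of the cassettes alone.

How it is judged:
By the outcome, as a careful person would: the job done as asked, in the order asked, and still so for the second after the job is handed in, while the arm keeps its last pose, push and grip.
It also fails if it takes over 67 s, if anything falls off the work surface, if the arm or the gripper's body presses on something with over 40 N, if the wrist force passes 120 N, or if a joint passes its speed limit or range.

ROBOT

A 6-joint arm with a two-finger parallel gripper is mounted at the origin on the work surface. World frame = base frame: x ahead of the robot, y to its left, z up, the work surface at z = 0. Lengths are in m, angles in rad, forces in N, time in s.
With the tool pointing down it reaches from about 0.4 to 0.825 m from the base axis. Payload 7 kg.
Tool frame: the origin (TCP) lies midway between the tips of the shut fingers; the grasp point (between the pads) lies 19 mm behind it; z points along the fingers, y is the line along which they close (so a half turn about z gives the same grasp; the last joint's range is limited). The gripper opens to 88 mm and grips with 3 to 60 N. Pads are 19 mm wide; open, the fingers measure 130 mm over their backs; the gripper's body (78 mm by 193 mm) begins 47 mm behind the grasp point.
Start: joints at [-0.864, 0.359, 0.012, 0, -1.224, -0.288], TCP at [0.274, -0.617, 0.227] pointing down, gripper open.
Joint ranges: [-3.07, 3.07], [-1.43, 2.12], [-1.02, 1.25], [-3.03, 1.67], [-3.05, -0], [-3.03, 3.03]. Speed limits (rad/s): [2.39, 2.39, 3.01, 3.14, 3.14, 3.14].

INTERFACE

Orientations are given as [roll, pitch, yaw] about the fixed x, y, z axes, in that order (R = Rz(yaw) Ry(pitch) Rx(roll)).
In Python, from station import arm gives the robot as it stands.
- The arm moves only by the tool servo_tool, never from a script. Its argument "deltas" is a list of rows, each a list of 7 numbers: the closure, from -1 (fully open) to 1 (shut), then the shift along the tool's x, y, z in mm, then the turn, a rotation vector about the tool's x, y, z in degrees. In form: [[gripper, x, y, z, ax, ay, az], ...]. A call has 1 to 20 rows; each row shifts and turns the commanded pose from where the row before left it, along the tool's axes as they then stand; what a row does not reach is not made up. A row lasts 1/12 s, in which the tool goes at most 41.7 mm and 7.16 degrees, less where a joint would pass 70% of its speed; a pose out of reach is approached as far as the arm can. A call is refused whole if a number of a shift passes 41.7 or a number of a turn 7.16, either way. A call with a gripper value outside its range is refused whole. The fingers move at their own pace and stop on an object; "squeeze" is the grip in N (left out, the last holds). Time passes only in rows, so rows that do not move let the fingers close. It gives the time, the measured TCP pose, the force, the opening and the grip force at its end, in the units of the state.
- arm.get_state(): the state, without advancing time (a new reading comes with each control period).
- arm.grab_frame(name): name is "side" or "top" or "wrist"; returns a dict with "color" (400x640x3 uint8, red, green, blue), "K" (3x3 intrinsics, pixels), "position" and "orientation" of the camera in the world. Camera axes: x right, y down, z forward; pixel columns grow to the right and rows downward; lengths in m; the calibration is good to about 2 mm. A picture is of the moment at which its call begins. There is no depth.
- arm.job_done(): hands the job in; it is judged then, once.
Trained networks look in a picture, given as the dict that the camera call returned (one of the last four; its "shot" number tells which), for a name from the list of things; names that differ only in an ending like _2 or _b are one class to them, and where a whole thing is asked for, a point or a joint stands for the part that bears it (a point fixed in the world has none). Each returns a list of dicts, best first, with "conf" (0 to 1); they miss things now and then, are a little off and sometimes report something else, mostly with a low value. They report only what shows in the picture. A call takes as long as a camera call. They do not tell look-alikes from the thing itself.
- arm.recognise(query, picture): "at" ([x, y, z] in m, in the coordinates of the camera as it stood for that picture, good to about 4 mm: the middle of the surface that is visible of it).
The state is a dict: "t": time; "q": joint angles; "qd": joint speeds; "joint_efforts": joint torques, N m; "eef_pos": TCP position; "ee_rot": TCP orientation; "force": force on the tool from outside, world axes, zero at the start; "moment": the same for the moment, N m; "width": finger opening in m; "gripper_force": force on a finger pad.
Only numpy, scipy, OpenCV 4.12 (cv2) and the standard library are available. Lean on these libraries where they do the work, as an engineer would, in place of code of your own. Each camera call takes 0.05 s, during which the arm holds its last target. There are 200 camera calls.

## Working session

There is one attempt and no reset: what is moved stays moved. The work goes in short steps, Python scripts to look and compute and a tool call to move; the robot and the scene stay as the last step left them, time stands still between calls to the robot, and variables do not carry over. Pictures are saved under pics/ and viewed, at most 10 in all, crops included, and the job is handed in when it is done.

Besides the shell and the picture viewer there is one more tool, called by a JSON object that holds its "fn" and its "kwargs", one argument or row to a line. servo_tool: Moves the arm, as the interface text tells. Its arguments: {"type":"object","properties":{"deltas":{"type":"array","items":{"type":"array","items":{"type":"number"}}},"squeeze":{"type":"number"}},"required":["deltas"]}

```bash
mkdir -p pics; ls
cat > h.py <<'E'
import numpy as np, cv2
from station import arm
from scipy.spatial.transform import Rotation as R
def rot(o):
    o=np.array(o,float)
    if o.shape==(3,3): return o
    return R.from_euler('xyz',o).as_matrix() if o.size==3 else R.from_quat(o).as_matrix()
def grab(n,save=None):
    f=arm.grab_frame(n)
    if save: cv2.imwrite('pics/'+save,f['color'][:,:,::-1])
    return f
def w(f,p): return rot(f['orientation'])@np.array(p)+np.array(f['position'])
def px(f,p):
    c=rot(f['orientation']).T@(np.array(p)-np.array(f['position'])); u=np.array(f['K'])@c; return u[:2]/u[2]
def ray(f,uv):
    d=rot(f['orientation'])@np.linalg.inv(f['K'])@np.array([uv[0],uv[1],1.]); return np.array(f['position']),d/np.linalg.norm(d)
def onz(f,uv,z):
    o,d=ray(f,uv); return o+d*(z-o[2])/d[2]
def tri(fs,uvs):
    A=np.zeros((3,3));b=np.zeros(3)
    for f,u in zip(fs,uvs):
        o,d=ray(f,u);M=np.eye(3)-np.outer(d,d);A+=M;b+=M@o
    return np.linalg.solve(A,b)
E
cat > a.py <<'E'
from h import *
np.set_printoptions(precision=4,suppress=True)
fs=[]
for n in ['side','top','wrist']:
    f=grab(n,n+'0.png'); print(n,f['position'],f['orientation'],f['K'][0][0])
    for q in ['pin','bore','notch','trigger_grip','handle_back','pad_face','cassettes','clamp']:
        for r in arm.recognise(q,f)[:3]:
            if r['conf']>.2: print(' ',q,round(r['conf'],2),w(f,r['at']),px(f,w(f,r['at'])).round())
print(arm.get_state())
E
python3 a.py; python3 -c "
import cv2,numpy as np
a=cv2.imread('pics/side0.png');cv2.imwrite('pics/s.png',a)"
```

```text
pics
side [0.0572 0.4986 0.9678] [-2.4658  0.0086 -2.3546] 424.58407544895556
  pin 0.43 [ 0.5515 -0.0426  0.084 ] [341. 193.]
  bore 0.61 [0.6097 0.4515 0.0297] [177. 310.]
  bore 0.6 [ 0.6062 -0.0026  0.0457] [316. 199.]
  notch 0.77 [ 0.6047 -0.0018  0.0449] [316. 200.]
  notch 0.5 [ 0.6063 -0.4223  0.0419] [410. 128.]
  trigger_grip 0.51 [ 0.5    -0.0153  0.0519] [347. 217.]
  handle_back 0.66 [ 0.6053 -0.0016  0.0432] [316. 200.]
  pad_face 0.7 [0.6716 0.0614 0.0531] [283. 198.]
  cassettes 0.83 [0.7239 0.2521 0.0558] [216. 226.]
  cassettes 0.81 [0.6747 0.0238 0.0733] [292. 185.]
  cassettes 0.66 [0.478  0.1211 0.0159] [317. 260.]
  clamp 0.72 [ 0.6055 -0.0066  0.043 ] [318. 199.]
top [0.4035 0.0138 1.2598] [-3.0119 -0.0202 -1.5437] 443.5383510535766
  pin 0.62 [0.488  0.1242 0.0078] [275. 228.]
  bore 0.74 [ 0.6328 -0.0263  0.0127] [330. 179.]
  notch 0.57 [ 0.6389 -0.021   0.0119] [328. 177.]
  trigger_grip 0.35 [0.5969 0.0529 0.046 ] [301. 189.]
  handle_back 0.61 [ 0.6342 -0.0255  0.0093] [330. 179.]
  pad_face 0.6 [0.6789 0.0563 0.0669] [301. 158.]
  pad_face 0.41 [ 0.6328 -0.0237  0.0094] [329. 179.]
  cassettes 0.96 [0.7291 0.2389 0.078 ] [234. 137.]
  cassettes 0.91 [0.549  0.2371 0.0733] [232. 203.]
  clamp 0.59 [ 0.6336 -0.0273  0.0102] [330. 179.]
wrist [ 0.2106 -0.6462  0.3854] [ 2.8817 -0.0001  1.9882] 280.91116927481346
{'t': 1.35, 'q': array([-0.8639,  0.3586,  0.0119,  0.    , -1.2241, -0.2881]), 'qd': array([-0.0006,  0.0005,  0.0004,  0.0014, -0.0004, -0.0008]), 'joint_efforts': array([ -0.0015, -58.2387,  29.3292,   7.0029,   0.0124,  -0.    ]), 'eef_pos': array([ 0.2745, -0.6167,  0.2266]), 'ee_rot': array([-3.1416, -0.    , -2.7228]), 'force': array([ 0.31  , -0.2202, -1.0354]), 'moment': array([-0.0036, -0.0466,  0.035 ]), 'gripper_force': 0.0, 'width': 0.08776068300447676}
```

View pics/side0.png

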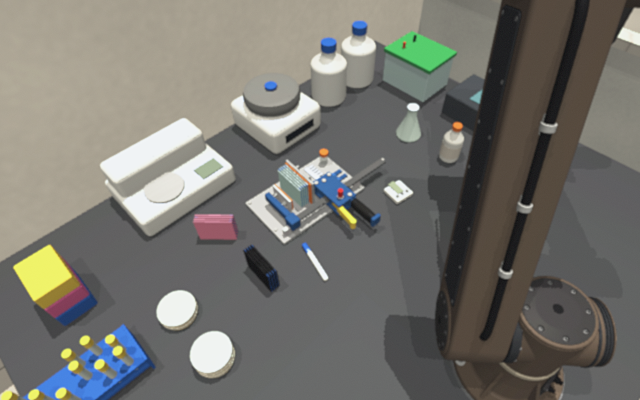

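View pics/top0.png

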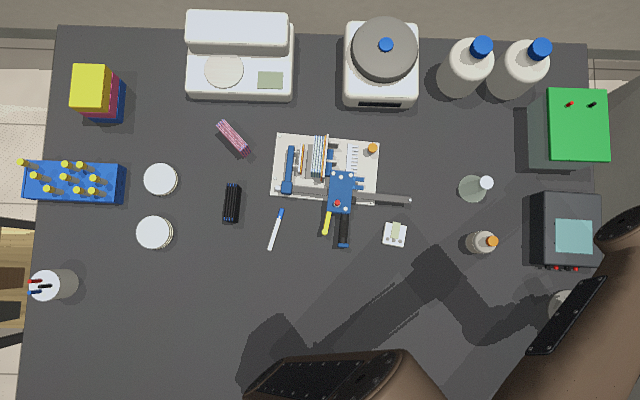

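The clamp is at about (340,190) in both views, with the red knob at top (337,203) and side (341,191). The true cassettes are the clear/blue stack at top (318,155). The pink one (232,137) and the black one (232,203) are the look-alikes. Next I'll enlarge a crop to confirm.

```bash
python3 -c "
import cv2,numpy as np
a=cv2.imread('pics/side0.png')[145:245,240:390];b=cv2.imread('pics/top0.png')[125:255,265:415]
r=lambda i:cv2.resize(i,None,fx=4,fy=4,interpolation=cv2.INTER_CUBIC)
cv2.imwrite('pics/c1.png',r(a));cv2.imwrite('pics/c2.png',r(b))"
```

```text
(no output)
```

View pics/c2.png

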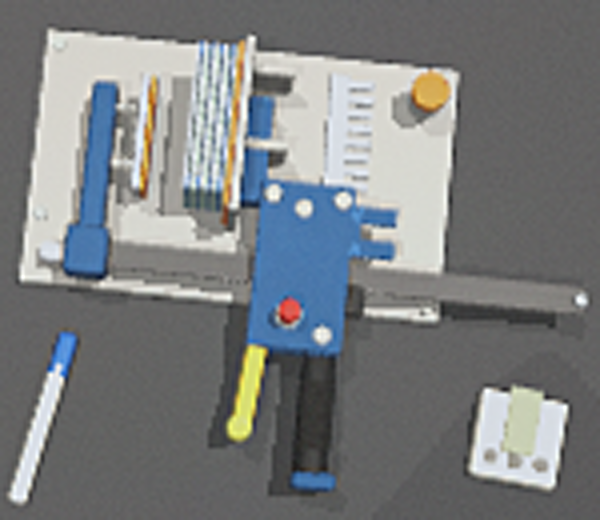

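View pics/c1.png

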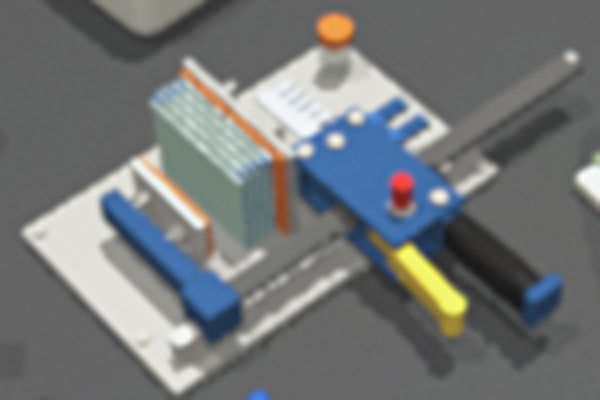

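The top crop shows the fork slot at about (378,233), opening right (clamp -y); the knob at (289,310); and the yellow trigger at (250,390). The pad is at (150,135), facing the clear/blue cassettes at (213,125). The side crop agrees, with the knob at (401,190). I'll fit the clamp pose from the plate corners and triangulate the knob.

```bash
cat > fit.py <<'E'
from h import *
from scipy.optimize import least_squares
np.set_printoptions(precision=4,suppress=True)
fs=grab('side');ft=grab('top')
C=[[.165,.195,.012],[.165,-.105,.012],[-.020,.195,.012],[-.020,-.105,.012]]
T=np.array([(50,30),(460,70),(20,283),(438,320)])
S=np.array([(25,232),(340,50),(178,392),(495,165)])
cv=lambda c,o:(np.array(c)+.5)/4-.5+o
ot=np.array([265,125]);os=np.array([240,145])
obs=[(ft,c,cv(u,ot)) for c,u in zip(C,T)]+[(fs,c,cv(u,os)) for c,u in zip(C,S)]
obs+=[(ft,[-.032,.004,.094],cv((289,305),ot)),(fs,[-.032,.004,.094],cv((402,176),os))]
# cheek corners top z 66
for c,u in [([-.055,.030,.066],(250,347)),([-.055,-.034,.066],(337,354)),([.06,.03,.066],(266,184)),([.06,-.034,.066],(355,188))]: obs.append((ft,c,cv(u,ot)))
def f(p,rot_only=False):
    M=R.from_euler('z',p[3]).as_matrix()
    return np.concatenate([px(F,M@np.array(c)+p[:3])-u for F,c,u in obs])
r=least_squares(f,[.58,-.02,0,0],loss='soft_l1'); print('pose',r.x,r.fun.reshape(-1,2))
for i in range(4): print('corner',tri([ft,fs],[obs[i][2],obs[i+4][2]]))
print('knob',tri([ft,fs],[obs[8][2],obs[9][2]]))
M=R.from_euler('z',r.x[3]).as_matrix()
for n,c in dict(knobtop=[-.032,.004,.094],notch=[.03,-.049,.066],grip=[-.08,.032,.045],back=[-.08,-.032,.045]).items(): print(n,M@np.array(c)+r.x[:3])
E
python3 fit.py
```

```text
pose [ 0.5884 -0.0523 -0.0026 -0.0682] [[-0.4592  0.0586]
 [ 0.0125  0.2045]
 [-0.0277 -0.2909]
 [ 0.4267  0.6857]
 [-1.0491 -0.1867]
 [-1.2067 -3.6534]
 [-0.2349  0.3953]
 [ 0.8373  0.8325]
 [ 0.7684  1.1832]
 [ 0.1319  1.1741]
 [-0.3412 -0.556 ]
 [ 1.3664 -0.0244]
 [-0.414  -1.2174]
 [ 0.503   0.0526]]
corner [0.7663 0.1291 0.0072]
corner [ 0.7502 -0.1734 -0.013 ]
corner [0.5807 0.1433 0.0122]
corner [ 0.5629 -0.1538  0.0134]
knob [ 0.558  -0.0447  0.0969]
knobtop [ 0.5568 -0.0462  0.0914]
notch [ 0.615  -0.1033  0.0634]
grip [ 0.5108 -0.015   0.0424]
back [ 0.5064 -0.0788  0.0424]
```

{"fn": "servo_tool", "kwargs": {
  "deltas": [
    [0, -28.8, 23.9, 0, 0, 0, 0],
    [0, -28.8, 23.9, 0, 0, 0, 0],
    [0, -28.8, 23.9, 0, 0, 0, 0],
    [0, -28.8, 23.9, 0, 0, 0, 0],
    [0, -28.8, 23.9, 0, 0, 0, 0],
    [0, -28.8, 23.9, 0, 0, 0, 0],
    [0, -28.8, 23.9, 0, 0, 0, 0],
    [0, -28.8, 23.9, 0, 0, 0, 0],
    [0, -28.8, 23.9, 0, 0, 0, 0],
    [0, -28.8, 23.9, 0, 0, 0, 0],
    [0, -28.8, 23.9, 0, 0, 0, 0],
    [0, -28.8, 23.9, 0, 0, 0, 0],
    [0, -28.8, 23.9, 0, 0, 0, 0],
    [0, -28.8, 23.9, 0, 0, 0, 0],
    [0, -28.8, 23.9, 0, 0, 0, 0],
    [0, -28.8, 23.9, 0, 0, 0, 0],
    [0, -28.8, 23.9, 0, 0, 0, 0]
  ]
}}

```text
t: 2.87
eef_pos: [0.5571, -0.0445, 0.227]
ee_rot: [-3.141, 0.001, -2.723]
force: [1.1, 0.2, 0.5]
width: 0.0438
gripper_force: 0.0
```

{"fn": "servo_tool", "kwargs": {
  "deltas": [
    [0, 0, 0, 0, 0, 0, -6.9],
    [0, 0, 0, 0, 0, 0, -6.9],
    [0, 0, 0, 0, 0, 0, -6.9],
    [0, 0, 0, 0, 0, 0, -6.9],
    [0, 0, 0, 0, 0, 0, -6.9],
    [0, 0, 0, 0, 0, 0, -6.9],
    [0, 0, 0, 0, 0, 0, -6.9],
    [0, 0, 0, 0, 0, 0, -6.9],
    [0, 0, 0, 0, 0, 0, -6.9],
    [0, 0, 0, 0, 0, 0, 0],
    [0, 0, 0, 0, 0, 0, 0]
  ]
}}

```text
t: 3.78
eef_pos: [0.5565, -0.0464, 0.2266]
ee_rot: [-3.142, 0.0, -1.643]
force: [0.4, -0.7, -0.7]
width: 0.0438
gripper_force: 0.0
```

```bash
cat > b.py <<'E'
from h import *
np.set_printoptions(precision=4,suppress=True)
f=grab('wrist','w1.png'); np.save('w1.npy',{k:np.array(f[k]) for k in('K','position','orientation')},allow_pickle=True)
print(f['position'],f['orientation'])
for q in ['pin','notch','trigger_grip','pad_face','cassettes']:
    for r in arm.recognise(q,f)[:2]: print(q,round(r['conf'],2),w(f,r['at']),px(f,w(f,r['at'])).round())
p=[.5884,-.0523,-.0026];M=R.from_euler('z',-.0682).as_matrix()
for n,c in dict(knobtop=[-.032,.004,.094],notch=[.03,-.049,.066],wallL=[.03,.0555,.1],wallR=[.15,.0555,.1]).items(): print(n,px(f,M@np.array(c)+p).round(1))
s=arm.get_state();print(s['t'],s['eef_pos'],s['ee_rot'],s['width'])
E
python3 b.py; python3 -c "
import cv2
a=cv2.imread('pics/w1.png');cv2.imwrite('pics/w1b.png',cv2.resize(a,(800,500),interpolation=cv2.INTER_CUBIC))"
```

```text
[ 0.5508 -0.1168  0.3855] [ 2.8812 -0.0004  3.0682]
pin 0.8 [ 0.5561 -0.0527  0.0937] [321. 187.]
notch 0.67 [ 0.6099 -0.0712  0.0498] [275. 167.]
notch 0.24 [ 0.584  -0.1313  0.0483] [291. 113.]
trigger_grip 0.68 [ 0.4996 -0.0258  0.0539] [368. 198.]
cassettes 0.27 [ 0.4824 -0.2148  0.0152] [373.  34.]
knobtop [320.4 192.2]
notch [265.1 140.8]
wallL [264.5 239.1]
wallR [155.8 239.7]
4.0833 [ 0.5565 -0.0464  0.2266] [-3.1416  0.     -1.6404] 0.0438121893663507
```

View pics/w1b.png

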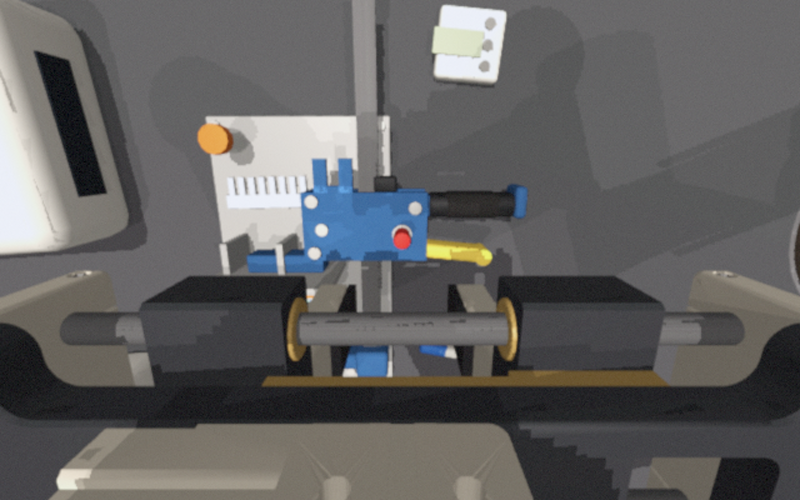

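The wrist view (scaled 1.25) shows the red knob at (402,240), the fork prongs at x≈320 and 345 so the slot is at about x 332, and the trigger at (460,250). All of this is within about 1 px of my fitted pose. I'll refine to sub-pixel.

```bash
cat > c.py <<'E'
from h import *
np.set_printoptions(precision=4,suppress=True)
a=cv2.imread('pics/w1.png').astype(int);f=np.load('w1.npy',allow_pickle=True).item()
b,g,r=a[...,0],a[...,1],a[...,2]
m=(r>120)&(g<80)&(b<80); m[:, :280]=0;m[:,360:]=0;m[220:]=0
ys,xs=np.nonzero(m);k=np.array([xs.mean(),ys.mean()]);print('knob',k,xs.min(),xs.max(),ys.min(),ys.max())
bl=(b>110)&(b-r>40)
for y in range(126,154,2): print(y,np.nonzero(bl[y,240:345])[0][[0,-1]]+240 if bl[y,240:345].any() else '', ''.join('#' if v else '.' for v in bl[y,240:290]))
for z in(.08,.085,.09): print('knob at',z,onz(f,k,z))
t=cv2.imread('pics/top0.png').astype(int);s=cv2.imread('pics/side0.png').astype(int)
uv=[]
for im,c in((t,(337,203)),(s,(341,192))):
    m=np.zeros(im.shape[:2],bool);m[c[1]-9:c[1]+10,c[0]-9:c[0]+10]=1
    m&=(im[...,2]>110)&(im[...,1]<90)&(im[...,0]<90);ys,xs=np.nonzero(m);uv.append((xs.mean(),ys.mean()))
F=[f,grab('top'),grab('side')]
print('tri knob',tri(F,[k]+uv),uv)
E
python3 c.py
```

```text
knob [322.1458 189.8646] 316 327 183 197
126  ..................................................
128 [250 280] ..........###########.........###########.........
130 [250 280] ..........###########..........##########.........
132 [250 280] ..........###########..........##########.........
134 [250 281] ..........###########..........###########........
136 [250 281] ..........###########..........###########........
138 [250 281] ..........###########..........###########........
140 [250 281] ..........###########..........###########........
142 [251 281] ...........##########..........###########........
144 [251 281] ...........###########.........###########........
146 [251 281] ...........###########.........###########........
148 [251 281] ...........###########........############........
150 [251 282] ...........################################.......
152 [250 339] ..........#################################.......
knob at 0.08 [ 0.5549 -0.0459  0.08  ]
knob at 0.085 [ 0.5548 -0.0471  0.085 ]
knob at 0.09 [ 0.5547 -0.0482  0.09  ]
tri knob [ 0.5559 -0.045   0.0806] [(np.float64(336.6), np.float64(202.6)), (np.float64(340.0), np.float64(192.64705882352942))]
```

{"fn": "servo_tool", "kwargs": {
  "deltas": [
    [0, -0.5, 1, 35, 0, 0, 0],
    [0, 0, 0, 35, 0, 0, 0],
    [0, 0, 0, 35, 0, 0, 0],
    [0, 0, 0, 30, 0, 0, 0],
    [0, 0, 0, 10, 0, 0, 0],
    [0, 0, 0, 8, 0, 0, 0],
    [0, 0, 0, 0, 0, 0, 0],
    [0.4, 0, 0, 0, 0, 0, 0],
    [0.7, 0, 0, 0, 0, 0, 0],
    [1, 0, 0, 0, 0, 0, 0],
    [1, 0, 0, 0, 0, 0, 0],
    [1, 0, 0, 0, 0, 0, 0],
    [1, 0, 0, 0, 0, 0, 0]
  ],
  "squeeze": 20
}}

```text
t: 5.27
eef_pos: [0.556, -0.0457, 0.0744]
ee_rot: [-3.14, 0.0, -1.639]
force: [0.3, 0.4, 3.7]
width: 0.0143
gripper_force: 20.0
```

{"fn": "servo_tool", "kwargs": {
  "deltas": [
    [1, 0, 0, -6, 0, 0, 0],
    [1, 0, 0, -10, 0, 0, 0],
    [1, 0, 0, -12, 0, 0, 0],
    [1, 0, 0, -12, 0, 0, 0],
    [1, 0, 0, -12, 0, 0, 0],
    [1, 0, 0, -8, 0, 0, 0],
    [1, 0, 0, 0, 0, 0, 0],
    [1, 0, 0, 0, 0, 0, 0]
  ]
}}

```text
t: 5.93
eef_pos: [0.5555, -0.0457, 0.134]
ee_rot: [-3.141, 0.0, -1.639]
force: [-0.5, 0.1, -0.9]
width: 0.014
gripper_force: 20.0
```

```bash
cat > d.py <<'E'
from h import *
np.set_printoptions(precision=4,suppress=True)
f=grab('wrist','w2.png');s=grab('side','s2.png');st=arm.get_state();print(st['t'],st['eef_pos'],st['ee_rot'],st['force'],st['width'])
np.save('w2.npy',{k:np.array(f[k]) for k in('K','position','orientation')},allow_pickle=True)
e=st['eef_pos']
c=px(s,e);print('tcp in side',c)
x,y=c.astype(int)
A=cv2.resize(s['color'][y-45:y+55,x-50:x+50,::-1],(500,500),interpolation=cv2.INTER_CUBIC)
B=cv2.resize(f['color'][60:260,200:400,::-1],(500,500)[::1],interpolation=cv2.INTER_CUBIC)
B=cv2.resize(B,(300,500)) if 0 else B[:,:300]
cv2.imwrite('pics/d.png',np.hstack([A,B]))
E
python3 d.py
```

```text
6.0333 [ 0.555  -0.0458  0.133 ] [ 3.1405 -0.0001 -1.6392] [ 0.1629 -0.2626 -0.4103] 0.014294570130527701
tcp in side [340.9696 179.9926]
```

View pics/d.png

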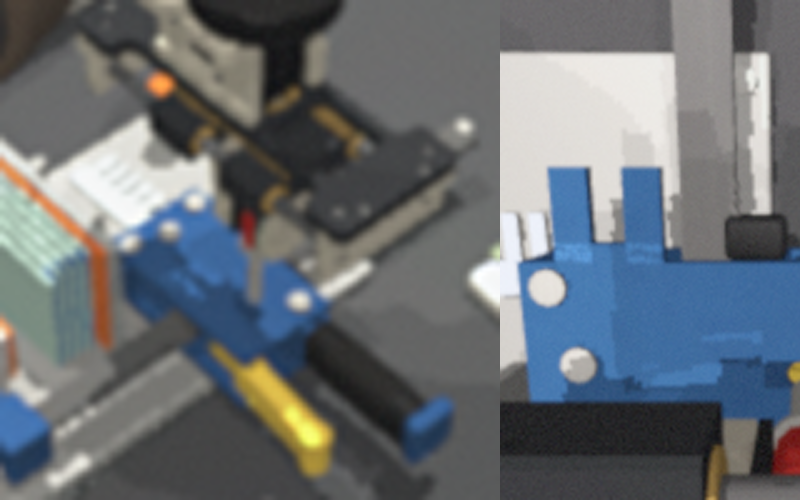

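The pin is fully out and hanging upright in the fingers. In the wrist crop the fork slot is at x≈607, rows 168–243. Next I'll compute where that is.

```bash
cat > e.py <<'E'
from h import *
np.set_printoptions(precision=4,suppress=True)
a=cv2.imread('pics/w2.png').astype(int);f=np.load('w2.npy',allow_pickle=True).item()
bl=(a[...,0]>90)&(a[...,0]-a[...,2]>40)
for y in (130,136,142,148,154):
    i=np.nonzero(bl[y,200:280])[0]+200; j=np.nonzero(np.diff(i)>4)[0]
    for jj in j: 
        c=(i[jj]+i[jj+1])/2; print(y,i[jj],i[jj+1],onz(f,(c,y),.066),onz(f,(c,y),.064))
for y in(127.2,157): print(onz(f,(242.8,y),.066))
f1=np.load('w1.npy',allow_pickle=True).item()
print('w1',onz(f1,(265.6,140),.066)); 
F=[f1,f]
# triangulate prong slot outer end and middle
print(tri(F,[(265.6,127.5),(242.8,127.2)]))
M=R.from_euler('z',-.0685).as_matrix(); print('from bore',np.array([.5553,-.0457,.066])+M@[.062,-.053,0])
E
python3 e.py
```

```text
130 234 249 [ 0.6128 -0.116   0.066 ] [ 0.6133 -0.116   0.064 ]
136 234 249 [ 0.6134 -0.1114  0.066 ] [ 0.614  -0.1114  0.064 ]
142 235 249 [ 0.6137 -0.1068  0.066 ] [ 0.6142 -0.1067  0.064 ]
148 235 250 [ 0.6139 -0.1021  0.066 ] [ 0.6145 -0.102   0.064 ]
154 236 250 [ 0.6142 -0.0973  0.066 ] [ 0.6148 -0.0972  0.064 ]
[ 0.6114 -0.118   0.066 ]
[ 0.6147 -0.095   0.066 ]
w1 [ 0.6138 -0.1042  0.066 ]
[ 0.6136 -0.1179  0.058 ]
from bore [ 0.6135 -0.1028  0.066 ]
```

{"fn": "servo_tool", "kwargs": {
  "deltas": [
    [1, 10, -10.4, 0, 0, 0, 0],
    [1, 17, -21, 0, 0, 0, 0],
    [1, 17, -21, 0, 0, 0, 0],
    [1, 10, -10, 0, 0, 0, 0],
    [1, 0, 0, 0, 0, 0, 0],
    [1, 0, 0, 0, 0, 0, 0],
    [1, 0, 0, 0, 0, 0, 0]
  ]
}}

```text
t: 6.62
eef_pos: [0.6134, -0.104, 0.1327]
ee_rot: [3.14, -0.0, -1.64]
force: [0.5, 0.2, -1.6]
width: 0.0145
gripper_force: 20.0
```

{"fn": "servo_tool", "kwargs": {
  "deltas": [
    [1, 0, 0, 7, 0, 0, 0],
    [1, 0, 0, 5, 0, 0, 0],
    [1, 0, 0, 4, 0, 0, 0],
    [1, 0, 0, 4, 0, 0, 0],
    [1, 0, 0, 4, 0, 0, 0],
    [1, 0, 0, 0, 0, 0, 0]
  ]
}}

```text
t: 7.12
eef_pos: [0.6135, -0.1037, 0.1085]
ee_rot: [3.14, -0.0, -1.639]
force: [-1.6, 0.5, -0.3]
width: 0.0143
gripper_force: 20.0
```

{"fn": "servo_tool", "kwargs": {
  "deltas": [
    [1, 0, 0, 8, 0, 0, 0],
    [1, 0, 0, 8, 0, 0, 0],
    [1, 0, 0, 8, 0, 0, 0],
    [1, 0, 0, 5, 0, 0, 0],
    [1, 0, 0, 3, 0, 0, 0],
    [1, 0, 0, 0, 0, 0, 0],
    [1, 0, 0, 0, 0, 0, 0]
  ]
}}

```text
t: 7.7
eef_pos: [0.6142, -0.104, 0.0774]
ee_rot: [3.141, -0.0, -1.639]
force: [0.4, 0.2, 0.2]
width: 0.0141
gripper_force: 20.0
```

```bash
cat > g.py <<'E'
from h import *
import sys
np.set_printoptions(precision=4,suppress=True)
f=grab('top');s=grab('side');st=arm.get_state();print(st['t'],st['eef_pos'],st['force'],st['width'])
x,y=px(s,[.59,-.06,.07]).astype(int)
A=cv2.resize(s['color'][y-50:y+50,x-40:x+40,::-1],(400,500),interpolation=cv2.INTER_CUBIC)
x,y=px(f,[.60,-.04,.07]).astype(int)
B=cv2.resize(f['color'][y-50:y+50,x-40:x+40,::-1],(400,500),interpolation=cv2.INTER_CUBIC)
cv2.imwrite('pics/'+sys.argv[1],np.hstack([A,B]))
E
python3 g.py g1.png
```

```text
7.8 [ 0.6144 -0.1039  0.0779] [-0.2164 -0.7957  0.43  ] 0.014255067247909781
```

View pics/g1.png

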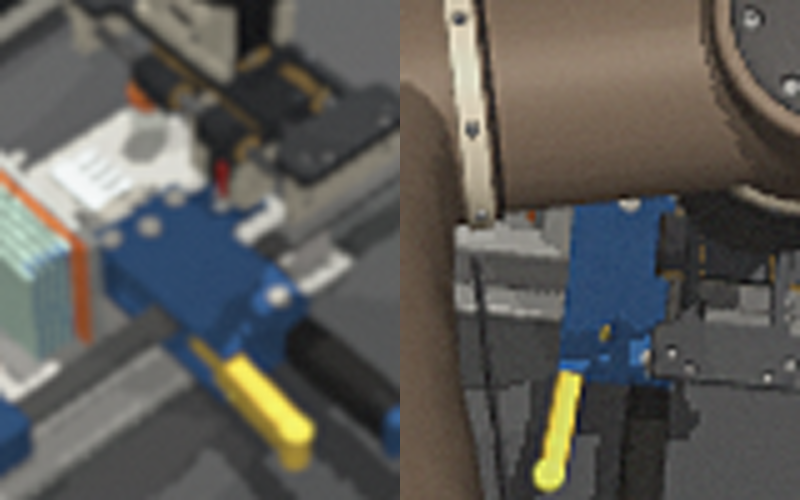

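The shank is below the fork's top and the collar is about 3 mm above it, with no contact force. I'll lower the last bit, release and look.

{"fn": "servo_tool", "kwargs": {
  "deltas": [
    [1, 0, 0, 1, 0, 0, 0],
    [1, 0, 0, 1, 0, 0, 0],
    [1, 0, 0, 1, 0, 0, 0],
    [1, 0, 0, 0, 0, 0, 0],
    [1, 0, 0, 0, 0, 0, 0]
  ]
}}

```text
t: 8.22
eef_pos: [0.6141, -0.1039, 0.0746]
ee_rot: [-3.142, -0.0, -1.639]
force: [0.8, -0.3, -0.3]
width: 0.0143
gripper_force: 20.0
```

{"fn": "servo_tool", "kwargs": {
  "deltas": [
    [1, 0, 0, 0.5, 0, 0, 0],
    [1, 0, 0, 0.5, 0, 0, 0],
    [1, 0, 0, 0, 0, 0, 0],
    [0.4, 0, 0, 0, 0, 0, 0],
    [0.2, 0, 0, 0, 0, 0, 0],
    [0.2, 0, 0, 0, 0, 0, 0],
    [0.2, 0, 0, -10, 0, 0, 0],
    [0.2, 0, 0, -25, 0, 0, 0],
    [0.2, 0, 0, -35, 0, 0, 0],
    [0.2, 0, 0, -35, 0, 0, 0],
    [0.2, 0, 0, -20, 0, 0, 0],
    [0.2, 0, 0, 0, 0, 0, 0]
  ]
}}

```text
t: 9.22
eef_pos: [0.617, -0.1042, 0.2053]
ee_rot: [-3.132, 0.0, -1.638]
force: [1.2, -0.3, 0.3]
width: 0.0351
gripper_force: 0.0
```

```bash
cat > i.py <<'E'
from h import *
np.set_printoptions(precision=4,suppress=True)
f=grab('wrist');s=grab('side');st=arm.get_state();print(st['t'],st['eef_pos'],st['ee_rot'])
def red(F,p):
    x,y=px(F,p).astype(int);im=F['color'].astype(int);m=np.zeros(im.shape[:2],bool);m[y-15:y+16,x-15:x+16]=1
    m&=(im[...,0]>100)&(im[...,1]<80)&(im[...,2]<80);v=np.nonzero(m);print(m.sum());return v[1].mean(),v[0].mean()
p=[.6137,-.1038,.081]
try: print('knob',tri([f,s],[red(f,p),red(s,p)]))
except Exception as e: print(e)
for F in (f,s):
  for q in ('pin','pad_face','cassettes'):
    for r in arm.recognise(q,F)[:2]: print(q,round(r['conf'],2),w(F,r['at']))
x,y=px(s,[.59,-.06,.07]).astype(int)
A=cv2.resize(s['color'][y-50:y+50,x-40:x+40,::-1],(400,500),interpolation=cv2.INTER_CUBIC)
x,y=px(f,p).astype(int)
x=max(60,x);y=max(75,y);B=cv2.resize(f['color'][y-75:y+75,x-60:x+60,::-1],(400,500),interpolation=cv2.INTER_CUBIC)
cv2.imwrite('pics/i.png',np.hstack([A,B]))
E
python3 i.py
```

```text
9.3167 [ 0.6146 -0.1038  0.2003] [-3.1389  0.0007 -1.639 ]
166
27
knob [ 0.6134 -0.1036  0.0807]
pin 0.87 [ 0.6111 -0.1108  0.0945]
pad_face 0.55 [ 0.6142 -0.0962  0.0467]
cassettes 0.75 [0.649  0.0074 0.0904]
cassettes 0.65 [ 0.5815 -0.1696  0.0505]
pin 0.64 [ 0.6063 -0.1035  0.0819]
pad_face 0.62 [0.672  0.0612 0.051 ]
cassettes 0.88 [0.5408 0.2464 0.0729]
cassettes 0.27 [ 0.4776 -0.2094  0.0109]
```

View pics/i.png

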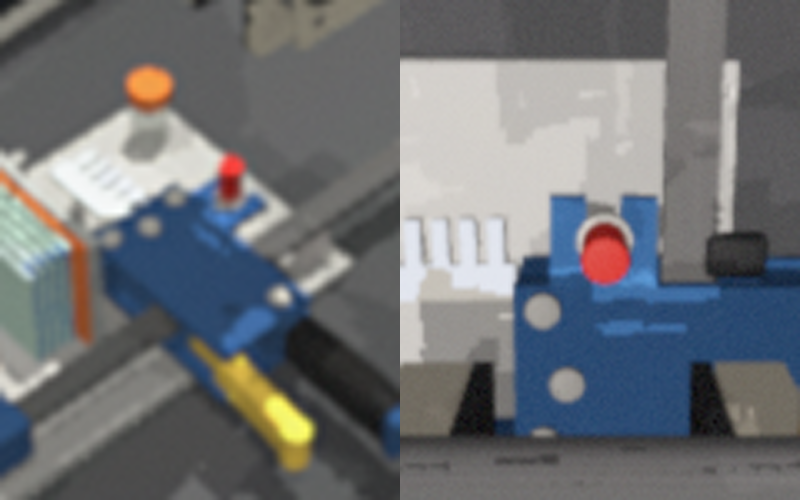

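The pin is parked: the collar sits on the fork and the knob centre is at z 0.081, the same as it was in the bore. Next I'll turn the gripper to close along clamp y and move over the trigger and handle.

{"fn": "servo_tool", "kwargs": {
  "deltas": [
    [-1, 0, 0, 0, 0, 0, 6.92],
    [-1, 0, 0, 0, 0, 0, 6.92],
    [-1, 0, 0, 0, 0, 0, 6.92],
    [-1, 0, 0, 0, 0, 0, 6.92],
    [-1, 0, 0, 0, 0, 0, 6.92],
    [-1, 0, 0, 0, 0, 0, 6.92],
    [-1, 0, 0, 0, 0, 0, 6.92],
    [-1, 0, 0, 0, 0, 0, 6.92],
    [-1, 0, 0, 0, 0, 0, 6.92],
    [-1, 0, 0, 0, 0, 0, 6.92],
    [-1, 0, 0, 0, 0, 0, 6.92],
    [-1, 0, 0, 0, 0, 0, 6.92],
    [-1, 0, 0, 0, 0, 0, 6.92],
    [-1, 30, 13, 0, 0, 0, 0],
    [-1, 30, 13, 0, 0, 0, 0],
    [-1, 30, 13, 0, 0, 0, 0],
    [-1, 21, 11, 0, 0, 0, 0],
    [-1, 0, 0, 0, 0, 0, 0],
    [-1, 0, 0, 0, 0, 0, 0],
    [-1, 0, 0, 0, 0, 0, 0]
  ]
}}

```text
t: 11.28
eef_pos: [0.5073, -0.0465, 0.1987]
ee_rot: [-3.141, 0.0, 3.075]
force: [0.4, -0.4, -0.1]
width: 0.0875
gripper_force: 0.0
```

```bash
cat > j.py <<'E'
from h import *
np.set_printoptions(precision=4,suppress=True)
f=grab('wrist','w3.png');s=grab('side');st=arm.get_state();print(st['t'],st['eef_pos'],st['ee_rot'],st['width'],st['q'])
for F in (f,s):
  for q in ('trigger_grip','handle_back','pad_face'):
    for r in arm.recognise(q,F)[:2]: print(q,round(r['conf'],2),w(F,r['at']),px(F,w(F,r['at'])))
O=np.array([.58695,-.05188,0]);M=R.from_euler('z',-.0685).as_matrix()
im=f['color'][:,:,::-1].copy()
for c in([-.08,.032,.058],[-.08,-.032,.061],[-.121,.041,.058],[-.148,-.01,.061],[-.148,-.032,.061]):
    u=px(f,O+M@c);print(c,u.round(1));cv2.circle(im,tuple(u.astype(int)),2,(255,0,255),-1)
cv2.imwrite('pics/j.png',cv2.resize(im,(800,500),interpolation=cv2.INTER_CUBIC))
E
python3 j.py
```

```text
11.3833 [ 0.5074 -0.0468  0.1983] [-3.1413 -0.0004  3.0739] 0.08767959500227059 [ 0.2941  0.1074 -0.3886  0.0002 -1.0753 -1.9327]
trigger_grip 0.88 [ 0.4986 -0.0206  0.0558] [345.8323 180.3284]
handle_back 0.68 [ 0.5751 -0.0532  0.0591] [320.8552 247.9317]
pad_face 0.58 [0.6501 0.0535 0.0408] [408.1602 290.5696]
trigger_grip 0.71 [ 0.5014 -0.0186  0.0545] [347.8    215.4134]
handle_back 0.79 [0.597  0.0001 0.0478] [317.9295 201.2301]
handle_back 0.56 [ 0.4763 -0.2068  0.0133] [397.7051 191.9374]
pad_face 0.8 [0.6698 0.0588 0.0522] [284.5107 197.5595]
[-0.08, 0.032, 0.058] [352. 190.]
[-0.08, -0.032, 0.061] [293.3 190.6]
[-0.121, 0.041, 0.058] [361.6 152.2]
[-0.148, -0.01, 0.061] [313.1 125.8]
[-0.148, -0.032, 0.061] [291.6 125.8]
```

View pics/j.png

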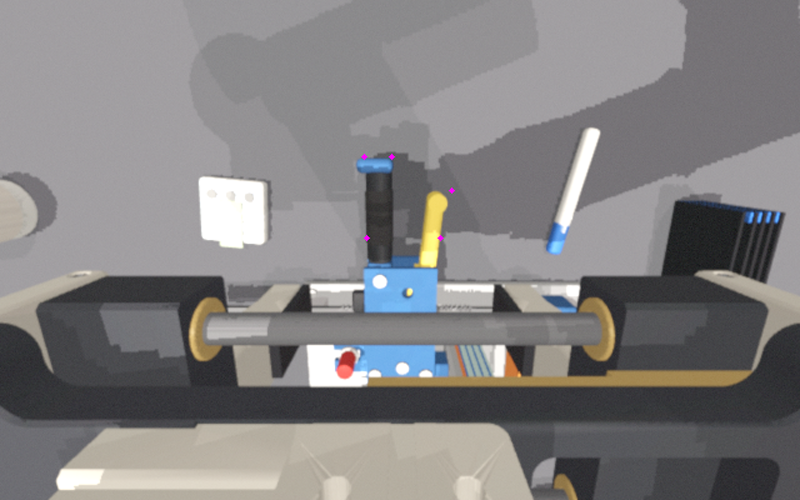

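The overlay shows the handle at (380,220), the trigger at (433,230), and the predicted points on their edges. The pin is parked at (347,362), and the marker at (575,190) is well clear. I'll lower around the trigger and handle.

{"fn": "servo_tool", "kwargs": {
  "deltas": [
    [-1, 0, 0, 35, 0, 0, 0],
    [-1, 0, 0, 35, 0, 0, 0],
    [-1, 0, 0, 35, 0, 0, 0],
    [-1, 0, 0, 30, 0, 0, 0],
    [-1, 0, 0, 15, 0, 0, 0],
    [-1, 0, 0, 12, 0, 0, 0],
    [-1, 0, 0, 9, 0, 0, 0],
    [-1, 0, 0, 0, 0, 0, 0],
    [-1, 0, 0, 0, 0, 0, 0],
    [-1, 0, 0, 0, 0, 0, 0]
  ]
}}

```text
t: 12.52
eef_pos: [0.5075, -0.0465, 0.0283]
ee_rot: [3.141, 0.001, 3.074]
force: [-0.4, -0.3, 0.2]
width: 0.0874
gripper_force: 0.0
```

```bash
cat > k.py <<'E'
from h import *
np.set_printoptions(precision=4,suppress=True)
s=grab('side','s3.png');f=grab('wrist','w4.png');st=arm.get_state();print(st['t'],st['eef_pos'],st['ee_rot'],st['force'],st['width'])
x,y=px(s,[.66,.04,.06]).astype(int);print(x,y)
A=cv2.resize(s['color'][y-40:y+60,x-45:x+45,::-1],(450,500),interpolation=cv2.INTER_CUBIC)
B=cv2.resize(f['color'][:,:,::-1],(350,219))
cv2.imwrite('pics/k.png',np.hstack([A,np.vstack([B,np.zeros((281,350,3),np.uint8)])]))
E
python3 k.py
```

```text
12.6167 [ 0.5075 -0.0464  0.0285] [3.141  0.0018 3.0743] [-0.4623  0.5199  0.8815] 0.0875196328044852
291 193
```

View pics/k.png

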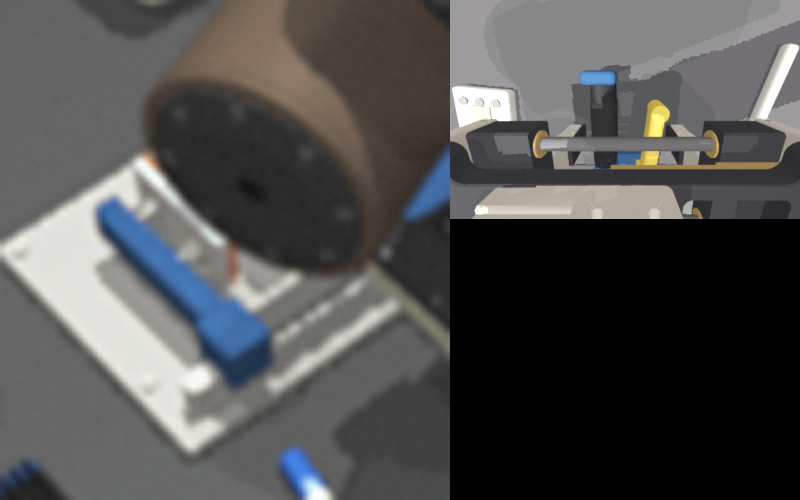

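All 10 picture views are used, so from here I work numerically. The last one shows the jaw in full view of the side camera and the fingers straddling handle and trigger. I'll measure the pad-to-cassette gap from colour profiles along clamp y, and set up a jaw tracker.

```bash
cat > prof.py <<'E'
from h import *
np.set_printoptions(precision=4,suppress=True)
O=np.array([.58695,-.05188,0]);M=R.from_euler('z',-.0685).as_matrix()
f1=np.load('w1.npy',allow_pickle=True).item()
T=lambda p,o:np.vstack([np.c_[rot(o),p],[0,0,0,1]])
X=np.linalg.inv(T([.5565,-.0464,.2266],[-3.1416,0,-1.6404]))@T(f1['position'],f1['orientation'])
W=T([.5074,-.0468,.1983],[-3.1413,-.0004,3.0739])@X
f3=dict(K=f1['K'],position=W[:3,3],orientation=W[:3,:3])
ft=grab('top');fs=grab('side')
for n,F,im in(('top',ft,'top0'),('side',fs,'side0'),('w3',f3,'w3')):
    a=cv2.imread(f'pics/{im}.png').astype(np.float32)
    for lab,xs,z,ys in(('cass',(.05,.06,.07),.092,np.arange(50,100,2)),('pad',(.055,.065,.075),.065,np.arange(84,132,2)),('jaw',(.055,.065,.075),.058,np.arange(115,160,2.))):
        L=[]
        for y in ys:
            v=np.mean([cv2.remap(a,*[np.float32([[c]]) for c in px(F,O+M@[x,y/1e3,z])],cv2.INTER_LINEAR)[0,0] for x in xs],0)
            L.append('%d:%d,%d,%d'%(y,v[2],v[1],v[0]))
        print(n,lab,' '.join(L))
E
python3 prof.py
```

```text
top cass 50:220,220,216 52:197,168,144 54:205,157,85 56:205,178,114 58:189,194,196 60:143,162,187 62:173,191,199 64:207,216,215 66:163,176,194 68:158,174,180 70:208,220,212 72:210,216,217 74:157,173,190 76:183,200,204 78:209,220,218 80:181,192,200 82:176,187,195 84:191,196,202 86:172,172,171 88:161,158,153 90:160,157,151 92:161,159,154 94:160,158,152 96:140,138,133 98:120,120,116
top pad 84:191,198,206 86:181,182,183 88:164,162,158 90:160,157,151 92:160,158,153 94:162,160,155 96:153,151,147 98:126,125,121 100:133,133,129 102:181,180,173 104:189,188,183 106:188,190,187 108:168,159,154 110:155,114,85 112:198,152,66 114:200,170,103 116:207,208,211 118:220,229,242 120:197,201,207 122:163,163,162 124:150,149,146 126:144,143,140 128:136,134,130 130:144,142,137
top jaw 115:195,175,132 117:210,216,227 119:219,227,238 121:186,189,192 123:163,164,161 125:153,152,149 127:146,146,143 129:143,142,137 131:161,161,156 133:181,179,172 135:136,137,135 137:79,95,117 139:68,105,154 141:72,119,171 143:74,121,172 145:75,120,170 147:75,119,169 149:73,119,171 151:65,111,164 153:70,103,142 155:126,129,132 1
[... 1441 characters left out ...]
8 96:54,53,57 98:54,54,57
w3 pad 84:100,88,69 86:100,88,68 88:101,90,71 90:103,92,75 92:102,91,74 94:104,92,76 96:102,90,73 98:101,88,68 100:101,88,66 102:102,89,67 104:101,88,68 106:101,88,67 108:102,88,67 110:103,88,67 112:105,91,68 114:100,87,67 116:100,88,68 118:99,86,66 120:100,87,67 122:100,87,67 124:100,88,68 126:101,88,69 128:101,88,68 130:101,89,69
w3 jaw 115:120,95,65 117:94,82,66 119:95,84,69 121:93,83,69 123:93,83,67 125:94,84,68 127:113,102,84 129:126,114,93 131:126,115,94 133:125,114,94 135:126,115,94 137:126,114,94 139:125,114,94 141:126,114,94 143:126,114,94 145:125,114,93 147:125,114,93 149:126,114,94 151:126,114,94 153:125,113,93 155:126,115,94 157:126,115,95 159:125,113,94
```

The measured gap is about 24.5 ± 1.5 mm: pad face at y≈109, cassette face at about 84.5. The target jaw travel is therefore about 29.5 mm. I'll set up the tracker baseline and do the first pump.

```bash
cat > trk.py <<'E'
from h import *
import sys
O=np.array([.58695,-.05188,0]);M=R.from_euler('z',-.0685).as_matrix()
s=grab('side',sys.argv[1]);st=arm.get_state()
x0,y0=291-45,193-40
a=cv2.imread('pics/s3.png');b=s['color'][:,:,::-1].copy()
up=lambda i:cv2.resize(i,None,fx=6,fy=6,interpolation=cv2.INTER_CUBIC)
for nm,(l,t,r_,bt),P in(('block',(38,58,56,79),[0,.1455,.045]),('knob',(35,72,43,80),[.0,.175,.045])):
    tpl=up(a[y0+t:y0+bt,x0+l:x0+r_]);
    ox,oy=x0+l-10,y0+t-28
    res=cv2.matchTemplate(up(b[oy:y0+bt+6,ox:x0+r_+30]),tpl,cv2.TM_CCOEFF_NORMED)
    _,v,_,loc=cv2.minMaxLoc(res)
    sh=np.array([loc[0]/6-10,loc[1]/6-28])
    f=lambda d:px(s,O+M@(np.array(P)-[0,d,0]))-px(s,O+M@np.array(P))
    ds=np.arange(-.005,.06,.0001);e=[np.linalg.norm(f(d)-sh) for d in ds];i=int(np.argmin(e))
    print(nm,'score %.2f shift %s jaw %.1f mm res %.2fpx'%(v,sh.round(2),ds[i]*1e3,e[i]))
d=M.T@(st['eef_pos']-O)
print('t %.2f w %.1f gf %.1f F %s clampxy %s'%(st['t'],st['width']*1e3,st['gripper_force'],(M.T@st['force']).round(1),(d*1e3).round(1)))
E
python3 trk.py t0.png
```

```text
block score 1.00 shift [0. 0.] jaw 0.0 mm res 0.00px
knob score 1.00 shift [0. 0.] jaw 0.0 mm res 0.00px
t 12.77 w 87.3 gf 0.0 F [ 0.2 -0.3  0. ] clampxy [-79.9  -0.   28.3]
```

{"fn": "servo_tool", "kwargs": {
  "deltas": [
    [-0.46, 0, 0, 0, 0, 0, 0],
    [-0.46, 0, 0, 0, 0, 0, 0],
    [-0.35, 0, -2.4, 0, 0, 0, 0],
    [-0.24, 0, -2.4, 0, 0, 0, 0],
    [-0.13, 0, -2.4, 0, 0, 0, 0],
    [-0.13, 0, 0, 0, 0, 0, 0],
    [-0.13, 0, 0, 0, 0, 0, 0]
  ],
  "squeeze": 30
}}

```text
t: 13.35
eef_pos: [0.505, -0.0533, 0.0272]
ee_rot: [3.141, -0.002, 3.074]
force: [-6.0, 8.4, 2.4]
width: 0.0508
gripper_force: 4.2
```

```bash
python3 trk.py t1.png
```

```text
block score 0.99 shift [ 0.83 -0.5 ] jaw 2.7 mm res 0.06px
knob score 0.97 shift [ 0.5  -0.33] jaw 1.7 mm res 0.02px
t 13.40 w 50.1 gf 4.2 F [-5.7  7.7  2.4] clampxy [-81.7  -7.   27.2]
```

{"fn": "servo_tool", "kwargs": {
  "deltas": [
    [-0.02, 0, -2.4, 0, 0, 0, 0],
    [0.08, 0, -2.4, 0, 0, 0, 0],
    [0.1, 0, 0, 0, 0, 0, 0],
    [0.1, 0, 0, 0, 0, 0, 0],
    [0.1, 0, 0, 0, 0, 0, 0]
  ]
}}

```text
t: 13.82
eef_pos: [0.504, -0.0576, 0.027]
ee_rot: [3.141, -0.003, 3.074]
force: [-6.9, 11.8, 3.7]
width: 0.0395
gripper_force: 17.5
```

```bash
python3 trk.py t2.png
```

```text
block score 0.96 shift [ 2.17 -1.33] jaw 7.2 mm res 0.12px
knob score 0.92 shift [ 1.33 -0.83] jaw 4.3 mm res 0.07px
t 13.87 w 39.8 gf 18.5 F [-8.  10.8  3.5] clampxy [-82.3 -11.4  27.1]
```

{"fn": "servo_tool", "kwargs": {
  "deltas": [
    [-0.1, 0, 3, 0, 0, 0, 0],
    [-0.3, 0, 4, 0, 0, 0, 0],
    [-0.5, 0, 5, 0, 0, 0, 0],
    [-0.55, 0, 0, 0, 0, 0, 0],
    [-0.55, 0, 0, 0, 0, 0, 0],
    [-0.55, 0, 0, 0, 0, 0, 0]
  ]
}}

```text
t: 14.37
eef_pos: [0.507, -0.0464, 0.0275]
ee_rot: [3.141, 0.0, 3.074]
force: [-0.2, 2.4, -1.5]
width: 0.0673
gripper_force: 1.1
```

```bash
python3 trk.py t3.png
```

```text
block score 0.96 shift [ 2.17 -1.33] jaw 7.2 mm res 0.12px
knob score 0.92 shift [ 1.33 -0.83] jaw 4.3 mm res 0.07px
t 14.42 w 67.6 gf 1.1 F [-0.3  2.1 -1.1] clampxy [-80.    0.1  27.6]
```

```bash
cat > jaw.py <<'E'
from h import *
import glob,sys
from scipy.ndimage import map_coordinates
O=np.array([.58695,-.05188,0]);M=R.from_euler('z',-.0685).as_matrix()
s=grab('side') if len(sys.argv)<3 else None
import pickle
if s is None: s=pickle.load(open('side.pkl','rb'))
else: pickle.dump({k:np.array(s[k]) for k in('K','position','orientation')},open('side.pkl','wb'))
def prof(im,x,ys,z):
    a=im.astype(float);B=a[...,0]-a[...,2]
    P=np.array([px(s,O+M@[x,y,z]) for y in ys]);return map_coordinates(B,[P[:,1],P[:,0]],order=1)
ys=np.arange(.09,.19,.0005)
base=cv2.imread('pics/s3.png')
for fn in sys.argv[1].split(','):
    im=cv2.imread('pics/'+fn);out=[]
    for x in np.arange(-.005,.11,.005):
        p0=prof(base,x,ys,.058);p=prof(im,x,ys,.058)
        def edge(p,top=75):  # rising edge on the -y side, half level
            i=np.nonzero(p>.5*top)[0]
            if len(i)<15: return np.nan
            i=i[0]; return ys[i]-(p[i]-.5*top)/(p[i]-p[i-1]+1e-9)*.0005 if i else np.nan
        def edge2(p,top=75):
            i=np.nonzero(p>.5*top)[0]
            if len(i)<15 or i[-1]==len(p)-1: return np.nan
            i=i[-1]; return ys[i]
        out.append(((edge(p0)-edge(p))*1e3,(edge2(p0)-edge2(p))*1e3))
    o=np.array(out);print(fn,'near med %.2f'%np.nanmedian(o[:,0]),o[::2,0].round(1),'far med %.2f'%np.nanmedian(o[:,1]))
E
python3 jaw.py t0.png,t1.png,t2.png,t3.png
```

```text
t0.png near med 0.00 [ 0.  -0.   0.  -0.  -0.1  0.   0.   0.   0.  -0.1  0.  -0. ] far med 0.00
t1.png near med 3.27 [3.5 3.9 3.9 3.3 2.6 3.2 3.2 3.3 3.1 2.8 3.9 3.8] far med 3.00
t2.png near med 7.94 [7.9 8.1 9.  7.8 7.7 8.2 8.  7.4 7.5 7.5 8.3 8.1] far med 7.50
t3.png near med 7.94 [7.9 8.1 9.  7.8 7.7 8.3 8.  7.4 7.5 7.6 8.3 8.1] far med 8.00
```

{"fn": "servo_tool", "kwargs": {
  "deltas": [
    [-0.46, 0, 0, 0, 0, 0, 0],
    [-0.35, 0, -2.4, 0, 0, 0, 0],
    [-0.24, 0, -2.4, 0, 0, 0, 0],
    [-0.13, 0, -2.4, 0, 0, 0, 0],
    [-0.02, 0, -2.4, 0, 0, 0, 0],
    [0.08, 0, -2.4, 0, 0, 0, 0],
    [0.1, 0, 0, 0, 0, 0, 0],
    [0.1, 0, 0, 0, 0, 0, 0],
    [0.1, 0, 0, 0, 0, 0, 0]
  ]
}}

```text
t: 15.22
eef_pos: [0.5039, -0.0576, 0.0272]
ee_rot: [3.141, -0.003, 3.074]
force: [-8.4, 10.7, 3.6]
width: 0.0398
gripper_force: 17.3
```

```bash
python3 trk.py t4.png; python3 jaw.py t4.png
```

```text
block score 0.90 shift [ 4.83 -3.17] jaw 16.4 mm res 0.11px
knob score 0.82 shift [ 1.83 -1.5 ] jaw 6.5 mm res 0.21px
t 15.27 w 39.9 gf 18.3 F [-8.8 10.6  3. ] clampxy [-82.5 -11.4  27.2]
t4.png near med 17.01 [17.3 17.6 18.  16.6 16.6 17.5 17.4 16.9 17.  16.9 17.  16.9] far med 16.50
```

{"fn": "servo_tool", "kwargs": {
  "deltas": [
    [-0.1, 0, 3, 0, 0, 0, 0],
    [-0.3, 0, 4, 0, 0, 0, 0],
    [-0.5, 0, 5, 0, 0, 0, 0],
    [-0.55, 0, 0, 0, 0, 0, 0],
    [-0.55, 0, 0, 0, 0, 0, 0],
    [-0.55, 0, 0, 0, 0, 0, 0]
  ]
}}

```text
t: 15.82
eef_pos: [0.5071, -0.0463, 0.0277]
ee_rot: [3.141, 0.001, 3.074]
force: [-0.4, 2.0, -1.4]
width: 0.0673
gripper_force: 1.2
```

```bash
python3 trk.py t5.png; python3 jaw.py t5.png
```

```text
block score 0.89 shift [ 4.67 -3.  ] jaw 15.7 mm res 0.15px
knob score 0.83 shift [ 2.  -1.5] jaw 6.9 mm res 0.11px
t 15.87 w 67.9 gf 1.2 F [-0.2  1.9 -1.6] clampxy [-80.    0.2  27.7]
t5.png near med 16.81 [16.9 16.8 18.1 16.6 16.6 17.3 16.6 16.8 16.9 16.2 17.1 16.8] far med 16.50
```

{"fn": "servo_tool", "kwargs": {
  "deltas": [
    [-0.46, 0, 0, 0, 0, 0, 0],
    [-0.35, 0, -2.4, 0, 0, 0, 0],
    [-0.24, 0, -2.4, 0, 0, 0, 0],
    [-0.13, 0, -2.4, 0, 0, 0, 0],
    [-0.13, 0, 0, 0, 0, 0, 0],
    [-0.13, 0, 0, 0, 0, 0, 0]
  ]
}}

```text
t: 16.42
eef_pos: [0.5049, -0.0532, 0.0274]
ee_rot: [3.141, -0.002, 3.074]
force: [-5.4, 9.6, 1.8]
width: 0.0497
gripper_force: 4.1
```

```bash
python3 trk.py t6.png; python3 jaw.py t6.png
```

```text
block score 0.89 shift [ 6.   -4.17] jaw 20.8 mm res 0.06px
knob score 0.79 shift [9.   5.33] jaw 12.3 mm res 9.48px
t 16.47 w 49.8 gf 4.1 F [-6.6  9.1  2. ] clampxy [-81.7  -6.9  27.4]
t6.png near med 21.74 [22.1 22.  22.5 21.3 21.1 21.7 21.7 21.6 21.8 21.5 22.  22.7] far med 21.00
```

{"fn": "servo_tool", "kwargs": {
  "deltas": [
    [-0.02, 0, -2.4, 0, 0, 0, 0],
    [0.04, 0, -1.4, 0, 0, 0, 0],
    [0.04, 0, 0, 0, 0, 0, 0],
    [0.04, 0, 0, 0, 0, 0, 0]
  ]
}}

```text
t: 16.85
eef_pos: [0.5042, -0.0569, 0.0272]
ee_rot: [3.141, -0.003, 3.074]
force: [-7.2, 9.7, 2.7]
width: 0.0423
gripper_force: 4.7
```

```bash
python3 trk.py t7.png; python3 jaw.py t7.png
```

```text
block score 0.88 shift [ 7.   -4.83] jaw 24.2 mm res 0.05px
knob score 0.81 shift [9.67 4.5 ] jaw 15.1 mm res 9.16px
t 16.90 w 42.1 gf 4.6 F [-7.5  8.7  3.4] clampxy [-82.3 -10.7  27.3]
t7.png near med 24.96 [25.2 25.3 26.4 24.9 24.8 25.1 24.9 24.8 24.7 24.6 25.2 25.7] far med 24.50
```

{"fn": "servo_tool", "kwargs": {
  "deltas": [
    [0.075, 0, -0.8, 0, 0, 0, 0],
    [0.1, 0, -0.3, 0, 0, 0, 0],
    [0.1, 0, 0, 0, 0, 0, 0],
    [0.1, 0, 0, 0, 0, 0, 0]
  ]
}}

```text
t: 17.28
eef_pos: [0.504, -0.0577, 0.0272]
ee_rot: [3.141, -0.003, 3.074]
force: [-8.2, 12.0, 3.4]
width: 0.0397
gripper_force: 18.7
```

```bash
python3 trk.py t8.png; python3 jaw.py t8.png
```

```text
block score 0.88 shift [ 7.33 -5.  ] jaw 25.3 mm res 0.01px
knob score 0.80 shift [9.67 4.67] jaw 14.9 mm res 9.30px
t 17.33 w 39.6 gf 19.0 F [-8.2 10.8  3.5] clampxy [-82.3 -11.4  27.2]
t8.png near med 25.94 [26.2 26.6 28.  25.3 25.5 25.9 25.8 25.8 26.2 25.9 26.3 27. ] far med 25.50
```

{"fn": "servo_tool", "kwargs": {
  "deltas": [
    [-0.1, 0, 3, 0, 0, 0, 0],
    [-0.3, 0, 4, 0, 0, 0, 0],
    [-0.5, 0, 5, 0, 0, 0, 0],
    [-0.55, 0, 0, 0, 0, 0, 0],
    [-0.55, 0, 0, 0, 0, 0, 0],
    [-0.55, 0, 0, 0, 0, 0, 0]
  ]
}}

```text
t: 17.88
eef_pos: [0.5072, -0.0463, 0.0277]
ee_rot: [3.141, 0.001, 3.074]
force: [0.4, 2.6, -1.5]
width: 0.0671
gripper_force: 1.4
```

```bash
python3 trk.py t9.png; python3 jaw.py t9.png
```

```text
block score 0.78 shift [ 7.17 -4.33] jaw 23.8 mm res 0.46px
knob score 0.80 shift [9.67 4.67] jaw 14.9 mm res 9.30px
t 17.93 w 67.5 gf 1.3 F [ 0.4  2.8 -2.2] clampxy [-79.9   0.2  27.7]
t9.png near med 25.88 [26.2 26.6 27.8 25.4 26.  26.6 25.3 23.9 23.1 23.1 26.  27.4] far med 25.50
```

{"fn": "servo_tool", "kwargs": {
  "deltas": [
    [-0.46, 0, 0, 0, 0, 0, 0],
    [-0.35, 0, -2.4, 0, 0, 0, 0],
    [-0.3, 0, -1.1, 0, 0, 0, 0],
    [-0.3, 0, 0, 0, 0, 0, 0],
    [-0.3, 0, 0, 0, 0, 0, 0]
  ]
}}

```text
t: 18.4
eef_pos: [0.5057, -0.0495, 0.0275]
ee_rot: [3.141, -0.001, 3.074]
force: [-4.0, 8.5, 2.2]
width: 0.0569
gripper_force: 3.7
```

```bash
python3 trk.py t10.png; python3 jaw.py t10.png
```

```text
block score 0.82 shift [ 7.67 -4.83] jaw 25.8 mm res 0.33px
knob score 0.82 shift [10.17  4.17] jaw 16.8 mm res 9.17px
t 18.45 w 56.9 gf 3.7 F [-4.6  8.1  2. ] clampxy [-81.2  -3.2  27.5]
t10.png near med 27.88 [27.7 27.9 29.1 26.9 27.1 28.3 28.6 28.  27.2 27.4 29.1 28.6] far med 27.00
```

{"fn": "servo_tool", "kwargs": {
  "deltas": [
    [-0.22, 0, -1.8, 0, 0, 0, 0],
    [-0.22, 0, 0, 0, 0, 0, 0],
    [-0.22, 0, 0, 0, 0, 0, 0],
    [-0.22, 0, 0, 0, 0, 0, 0]
  ]
}}

```text
t: 18.83
eef_pos: [0.5053, -0.0512, 0.0274]
ee_rot: [3.141, -0.002, 3.074]
force: [-5.3, 8.8, 2.4]
width: 0.0535
gripper_force: 4.3
```

```bash
python3 trk.py t11.png; python3 jaw.py t11.png
python3 - <<'E'
from h import *
for n in('top','wrist'):
    f=grab(n)
    for q in('pad_face','cassettes'):
        for r in arm.recognise(q,f)[:3]: print(n,q,round(r['conf'],2),w(f,r['at']).round(4))
E
```

```text
block score 0.84 shift [ 8.   -5.17] jaw 27.1 mm res 0.24px
knob score 0.80 shift [10.17  4.  ] jaw 17.1 mm res 9.03px
t 18.88 w 53.8 gf 4.3 F [-6.4  8.5  2.1] clampxy [-81.6  -4.9  27.4]
t11.png near med 29.10 [28.5 28.8 30.7 28.4 28.1 28.6 29.4 28.9 29.2 29.3 30.8 29.8] far med 28.00
top pad_face 0.64 [0.676  0.0343 0.0641]
top cassettes 0.89 [0.7282 0.2439 0.0758]
top cassettes 0.88 [0.5593 0.2399 0.0699]
top cassettes 0.62 [0.686  0.0103 0.0883]
wrist cassettes 0.67 [ 0.4782 -0.0583  0.064 ]
wrist cassettes 0.62 [ 0.4836 -0.0344  0.0546]
```

Force is 2×gf ≈ +0.9 N over the free baseline, so the pad has just been touched, at a travel of about 27 mm. The top camera sees the pad, so I'll measure the compression directly as pad travel against jaw travel.

```bash
cat > top.py <<'E'
from h import *
import sys
from scipy.ndimage import map_coordinates
O=np.array([.58695,-.05188,0]);M=R.from_euler('z',-.0685).as_matrix()
f=grab('top',sys.argv[1])
def prof(im,ch,xs,ys,z):
    out=[]
    for x in xs:
        P=np.array([px(f,O+M@[x,y/1e3,z]) for y in ys]);out.append([map_coordinates(im[...,c].astype(float),[P[:,1],P[:,0]],order=1) for c in range(3)])
    return np.array(out) # x,c,y
b0=cv2.imread('pics/top0.png');b1=cv2.imread('pics/'+sys.argv[1])
for x in(.05,.06,.07,.08,.09,.1,.11,.12):
    s=''
    for im in(b0,b1):
        ys=np.arange(70,160,.5)
        p=prof(im,0,[x],ys,.065)[0];sat=p[2]-p[0];white=p.min(0)
        m=(sat>35)&(ys>73)&(ys<125);o=(ys[m]*(sat[m])).sum()/max(1,sat[m].sum())
        q=prof(im,0,[x],ys,.058)[0];bl=np.clip(q[0]-q[2]-20,0,None)*(ys>98);c=(bl*ys).sum()/max(1,bl.sum())
        s+=' orange %.1f n%d jaw %.1f(%d) diff %.1f |'%(o,m.sum(),c,(bl>15).sum(),c-o)
    print(x,s)
E
python3 top.py p1.png
```

```text
0.05  orange 112.2 n13 jaw 145.3(35) diff 33.0 | orange 86.5 n10 jaw 117.4(34) diff 30.9 |
0.06  orange 112.4 n14 jaw 145.7(35) diff 33.3 | orange 86.5 n7 jaw 117.2(34) diff 30.7 |
0.07  orange 112.3 n10 jaw 145.4(34) diff 33.1 | orange 86.9 n10 jaw 117.0(34) diff 30.1 |
0.08  orange 112.2 n13 jaw 145.4(35) diff 33.2 | orange 86.4 n9 jaw 117.4(35) diff 31.0 |
0.09  orange 112.1 n15 jaw 145.4(36) diff 33.3 | orange 86.8 n8 jaw 116.6(35) diff 29.8 |
0.1  orange 112.0 n12 jaw 145.2(34) diff 33.1 | orange 86.6 n11 jaw 117.2(34) diff 30.6 |
0.11  orange 112.3 n14 jaw 145.5(34) diff 33.2 | orange 86.4 n7 jaw 117.2(33) diff 30.8 |
0.12  orange 112.2 n10 jaw 145.1(18) diff 32.9 | orange 86.8 n8 jaw 117.9(18) diff 31.1 |
```

{"fn": "servo_tool", "kwargs": {
  "deltas": [
    [-0.14, 0, -1.8, 0, 0, 0, 0],
    [-0.14, 0, 0, 0, 0, 0, 0],
    [-0.14, 0, 0, 0, 0, 0, 0],
    [-0.14, 0, 0, 0, 0, 0, 0]
  ]
}}

```text
t: 19.62
eef_pos: [0.5053, -0.0534, 0.0274]
ee_rot: [3.141, -0.002, 3.074]
force: [-4.2, 5.1, 0.1]
width: 0.05
gripper_force: 2.6
```

```bash
python3 trk.py t12.png; python3 jaw.py t12.png; python3 top.py p2.png
```

```text
block score 0.86 shift [ 8.   -5.33] jaw 27.4 mm res 0.10px
knob score 0.80 shift [10.17  4.  ] jaw 17.1 mm res 9.03px
t 19.67 w 50.0 gf 2.6 F [-3.4  4.7  0.2] clampxy [-81.4  -7.1  27.4]
t12.png near med 28.41 [28.4 28.8 30.7 28.3 27.8 28.4 28.2 28.2 28.6 28.5 29.2 29. ] far med 27.50
0.05  orange 112.2 n13 jaw 145.3(35) diff 33.0 | orange 86.6 n10 jaw 117.5(34) diff 30.9 |
0.06  orange 112.4 n14 jaw 145.7(35) diff 33.3 | orange 86.5 n7 jaw 117.4(35) diff 30.9 |
0.07  orange 112.3 n10 jaw 145.4(34) diff 33.1 | orange 86.9 n10 jaw 117.0(34) diff 30.1 |
0.08  orange 112.2 n13 jaw 145.4(35) diff 33.2 | orange 86.4 n9 jaw 117.6(34) diff 31.1 |
0.09  orange 112.1 n15 jaw 145.4(36) diff 33.3 | orange 86.8 n8 jaw 116.9(34) diff 30.1 |
0.1  orange 112.0 n12 jaw 145.2(34) diff 33.1 | orange 86.6 n11 jaw 117.2(34) diff 30.6 |
0.11  orange 112.3 n14 jaw 145.5(34) diff 33.2 | orange 86.4 n7 jaw 117.3(33) diff 30.8 |
0.12  orange 112.2 n10 jaw 145.1(18) diff 32.9 | orange 86.8 n8 jaw 117.7(18) diff 30.9 |
```

{"fn": "servo_tool", "kwargs": {
  "deltas": [
    [-0.06, 0, -1.8, 0, 0, 0, 0],
    [-0.06, 0, 0, 0, 0, 0, 0],
    [-0.06, 0, 0, 0, 0, 0, 0]
  ]
}}

```text
t: 20.02
eef_pos: [0.505, -0.0552, 0.0274]
ee_rot: [3.141, -0.002, 3.074]
force: [-4.7, 6.7, 1.2]
width: 0.0465
gripper_force: 3.1
```

```bash
python3 trk.py t13.png; python3 jaw.py t13.png; python3 top.py p3.png|sed -n 3,6p
```

```text
block score 0.87 shift [ 8.   -5.33] jaw 27.4 mm res 0.10px
knob score 0.80 shift [10.17  4.  ] jaw 17.1 mm res 9.03px
t 20.07 w 46.5 gf 3.1 F [-4.9  5.8  0.9] clampxy [-81.6  -8.9  27.4]
t13.png near med 28.33 [28.4 28.8 30.7 28.3 27.8 28.4 28.2 28.  28.3 28.3 29.2 29. ] far med 27.50
0.07  orange 112.3 n10 jaw 145.4(34) diff 33.1 | orange 86.9 n10 jaw 117.0(34) diff 30.1 |
0.08  orange 112.2 n13 jaw 145.4(35) diff 33.2 | orange 86.4 n9 jaw 117.6(34) diff 31.2 |
0.09  orange 112.1 n15 jaw 145.4(36) diff 33.3 | orange 86.8 n8 jaw 116.9(34) diff 30.1 |
0.1  orange 112.0 n12 jaw 145.2(34) diff 33.1 | orange 86.6 n11 jaw 117.2(34) diff 30.7 |
```

{"fn": "servo_tool", "kwargs": {
  "deltas": [
    [0.0, 0, -1.3, 0, 0, 0, 0],
    [0.05, 0, -1.1, 0, 0, 0, 0],
    [0.05, 0, 0, 0, 0, 0, 0],
    [0.05, 0, 0, 0, 0, 0, 0]
  ]
}}

```text
t: 20.5
eef_pos: [0.5044, -0.057, 0.0273]
ee_rot: [3.141, -0.002, 3.074]
force: [-6.8, 11.4, 3.4]
width: 0.0416
gripper_force: 5.7
```

```bash
python3 trk.py t14.png; python3 jaw.py t14.png; python3 top.py p3.png|sed -n 3,6p
```

```text
block score 0.87 shift [ 8.17 -5.67] jaw 28.3 mm res 0.08px
knob score 0.83 shift [10.67  3.67] jaw 18.8 mm res 9.04px
t 20.55 w 41.8 gf 5.7 F [-7.4 10.8  3.3] clampxy [-82.  -10.8  27.3]
t14.png near med 29.02 [29.1 29.3 31.2 28.9 28.7 29.2 29.  28.5 28.8 28.5 29.3 29.7] far med 28.50
0.07  orange 112.3 n10 jaw 145.4(34) diff 33.1 | orange 86.9 n10 jaw 116.8(35) diff 29.9 |
0.08  orange 112.2 n13 jaw 145.4(35) diff 33.2 | orange 86.4 n9 jaw 116.8(34) diff 30.4 |
0.09  orange 112.1 n15 jaw 145.4(36) diff 33.3 | orange 86.8 n8 jaw 116.2(34) diff 29.4 |
0.1  orange 112.0 n12 jaw 145.2(34) diff 33.1 | orange 86.6 n11 jaw 116.8(34) diff 30.2 |
```

{"fn": "servo_tool", "kwargs": {
  "deltas": [
    [0.08, 0, -0.4, 0, 0, 0, 0],
    [0.1, 0, -0.2, 0, 0, 0, 0],
    [0.1, 0, 0, 0, 0, 0, 0],
    [0.1, 0, 0, 0, 0, 0, 0]
  ]
}}

```text
t: 20.98
eef_pos: [0.5043, -0.0576, 0.0273]
ee_rot: [3.141, -0.003, 3.075]
force: [-6.7, 11.5, 3.1]
width: 0.04
gripper_force: 21.3
```

```bash
python3 trk.py t15.png; python3 jaw.py t15.png; python3 top.py p4.png
```

```text
block score 0.87 shift [ 8.33 -5.67] jaw 28.7 mm res 0.02px
knob score 0.84 shift [10.67  3.67] jaw 18.8 mm res 9.04px
t 21.03 w 40.1 gf 21.5 F [-6.9  9.4  3.3] clampxy [-82.1 -11.4  27.3]
t15.png near med 29.57 [29.9 30.2 31.7 29.  29.  29.9 29.3 29.2 29.7 28.9 29.8 29.8] far med 29.00
0.05  orange 112.2 n13 jaw 145.3(35) diff 33.0 | orange 86.5 n10 jaw 116.0(36) diff 29.4 |
0.06  orange 112.4 n14 jaw 145.7(35) diff 33.3 | orange 86.5 n7 jaw 115.9(34) diff 29.4 |
0.07  orange 112.3 n10 jaw 145.4(34) diff 33.1 | orange 86.9 n10 jaw 116.3(34) diff 29.4 |
0.08  orange 112.2 n13 jaw 145.4(35) diff 33.2 | orange 86.4 n9 jaw 115.9(34) diff 29.5 |
0.09  orange 112.1 n15 jaw 145.4(36) diff 33.3 | orange 86.8 n8 jaw 116.0(35) diff 29.2 |
0.1  orange 112.0 n12 jaw 145.2(34) diff 33.1 | orange 86.6 n11 jaw 116.0(35) diff 29.4 |
0.11  orange 112.3 n14 jaw 145.5(34) diff 33.2 | orange 86.4 n7 jaw 115.8(33) diff 29.4 |
0.12  orange 112.2 n10 jaw 145.1(18) diff 32.9 | orange 86.8 n8 jaw 116.6(13) diff 29.8 |
```

Compression is now about 3.8 mm: the jaw-to-pad spacing went from 33.2 to 29.4 mm. The trigger is at its stop, so one more careful part-pump is needed to reach 5.

{"fn": "servo_tool", "kwargs": {
  "deltas": [
    [-0.1, 0, 3, 0, 0, 0, 0],
    [-0.3, 0, 4, 0, 0, 0, 0],
    [-0.5, 0, 5, 0, 0, 0, 0],
    [-0.55, 0, 0, 0, 0, 0, 0],
    [-0.55, 0, 0, 0, 0, 0, 0],
    [-0.55, 0, 0, 0, 0, 0, 0]
  ]
}}

```text
t: 21.63
eef_pos: [0.5073, -0.0463, 0.0277]
ee_rot: [3.141, 0.001, 3.074]
force: [0.6, 3.8, -3.0]
width: 0.0672
gripper_force: 1.6
```

```bash
python3 trk.py t16.png; python3 jaw.py t16.png; python3 top.py p5.png|sed -n 2,7p
```

```text
block score 0.71 shift [ 7.83 -4.67] jaw 25.9 mm res 0.56px
knob score 0.81 shift [10.17  4.17] jaw 16.8 mm res 9.17px
t 21.68 w 67.4 gf 0.8 F [ 0.7  1.8 -1.5] clampxy [-79.8   0.3  27.7]
t16.png near med 26.91 [28.3 29.  30.2 28.1 28.1 26.8 25.2 23.8 23.2 23.1 26.  27.6] far med 27.50
0.06  orange 112.4 n14 jaw 145.7(35) diff 33.3 | orange 86.5 n7 jaw 117.5(35) diff 30.9 |
0.07  orange 112.3 n10 jaw 145.4(34) diff 33.1 | orange 86.9 n10 jaw 117.2(34) diff 30.3 |
0.08  orange 112.2 n13 jaw 145.4(35) diff 33.2 | orange 86.4 n9 jaw 117.8(34) diff 31.3 |
0.09  orange 112.1 n15 jaw 145.4(36) diff 33.3 | orange 86.8 n8 jaw 117.4(35) diff 30.6 |
0.1  orange 112.0 n12 jaw 145.2(34) diff 33.1 | orange 86.6 n11 jaw 117.3(34) diff 30.7 |
0.11  orange 112.3 n14 jaw 145.5(34) diff 33.2 | orange 86.4 n7 jaw 117.6(33) diff 31.1 |
```

{"fn": "servo_tool", "kwargs": {
  "deltas": [
    [-0.46, 0, 0, 0, 0, 0, 0],
    [-0.38, 0, -1.7, 0, 0, 0, 0],
    [-0.34, 0, -0.9, 0, 0, 0, 0],
    [-0.34, 0, 0, 0, 0, 0, 0],
    [-0.34, 0, 0, 0, 0, 0, 0]
  ]
}}

```text
t: 22.2
eef_pos: [0.5061, -0.049, 0.0275]
ee_rot: [3.142, -0.001, 3.074]
force: [-2.8, 3.8, 1.3]
width: 0.0592
gripper_force: 2.0
```

```bash
python3 trk.py t17.png; python3 jaw.py t17.png; python3 top.py p6.png|sed -n 2,7p
```

```text
block score 0.80 shift [ 8.   -4.83] jaw 26.6 mm res 0.51px
knob score 0.81 shift [10.17  4.17] jaw 16.8 mm res 9.17px
t 22.25 w 59.0 gf 2.1 F [-2.6  4.3  1. ] clampxy [-80.8  -2.7  27.5]
t17.png near med 28.33 [28.3 28.7 30.4 27.6 28.1 29.2 28.7 27.4 26.8 27.4 29.1 30.6] far med 27.50
0.06  orange 112.4 n14 jaw 145.7(35) diff 33.3 | orange 86.5 n7 jaw 117.5(35) diff 30.9 |
0.07  orange 112.3 n10 jaw 145.4(34) diff 33.1 | orange 86.9 n10 jaw 117.3(34) diff 30.4 |
0.08  orange 112.2 n13 jaw 145.4(35) diff 33.2 | orange 86.4 n9 jaw 117.7(34) diff 31.3 |
0.09  orange 112.1 n15 jaw 145.4(36) diff 33.3 | orange 86.8 n8 jaw 117.4(35) diff 30.6 |
0.1  orange 112.0 n12 jaw 145.2(34) diff 33.1 | orange 86.6 n11 jaw 117.2(34) diff 30.6 |
0.11  orange 112.3 n14 jaw 145.5(34) diff 33.2 | orange 86.4 n7 jaw 117.6(34) diff 31.1 |
```

{"fn": "servo_tool", "kwargs": {
  "deltas": [
    [-0.28, 0, -1.3, 0, 0, 0, 0],
    [-0.22, 0, -1.3, 0, 0, 0, 0],
    [-0.17, 0, -1.1, 0, 0, 0, 0],
    [-0.17, 0, 0, 0, 0, 0, 0],
    [-0.17, 0, 0, 0, 0, 0, 0]
  ]
}}

```text
t: 22.77
eef_pos: [0.5052, -0.0522, 0.0274]
ee_rot: [3.141, -0.002, 3.074]
force: [-6.5, 10.6, 3.3]
width: 0.0515
gripper_force: 5.1
```

```bash
python3 trk.py t18.png; python3 jaw.py t18.png; python3 top.py p7.png|sed -n 2,7p
```

```text
block score 0.84 shift [ 8.17 -5.33] jaw 27.8 mm res 0.20px
knob score 0.83 shift [10.67  3.67] jaw 18.8 mm res 9.04px
t 22.82 w 51.7 gf 5.1 F [-6.8 10.8  3.7] clampxy [-81.5  -5.8  27.4]
t18.png near med 29.54 [29.5 29.3 31.3 29.  29.  29.5 29.7 29.5 29.6 29.5 30.1 29.8] far med 28.50
0.06  orange 112.4 n14 jaw 145.7(35) diff 33.3 | orange 86.5 n7 jaw 116.2(34) diff 29.6 |
0.07  orange 112.3 n10 jaw 145.4(34) diff 33.1 | orange 86.9 n10 jaw 116.7(35) diff 29.8 |
0.08  orange 112.2 n13 jaw 145.4(35) diff 33.2 | orange 86.4 n9 jaw 116.6(35) diff 30.2 |
0.09  orange 112.1 n15 jaw 145.4(36) diff 33.3 | orange 86.8 n8 jaw 116.2(34) diff 29.5 |
0.1  orange 112.0 n12 jaw 145.2(34) diff 33.1 | orange 86.6 n11 jaw 116.7(35) diff 30.1 |
0.11  orange 112.3 n14 jaw 145.5(34) diff 33.2 | orange 86.4 n7 jaw 116.2(33) diff 29.8 |
```

{"fn": "servo_tool", "kwargs": {
  "deltas": [
    [-0.15, 0, -0.5, 0, 0, 0, 0],
    [-0.13, 0, -0.5, 0, 0, 0, 0],
    [-0.11, 0, -0.4, 0, 0, 0, 0],
    [-0.09, 0, -0.4, 0, 0, 0, 0],
    [-0.09, 0, 0, 0, 0, 0, 0],
    [-0.09, 0, 0, 0, 0, 0, 0]
  ]
}}

```text
t: 23.42
eef_pos: [0.5051, -0.0545, 0.0273]
ee_rot: [-3.142, -0.002, 3.074]
force: [-4.7, 5.7, 2.4]
width: 0.0479
gripper_force: 2.9
```

```bash
python3 trk.py t19.png; python3 jaw.py t19.png; python3 top.py p8.png|sed -n 2,7p
```

```text
block score 0.86 shift [ 8.   -5.33] jaw 27.4 mm res 0.10px
knob score 0.80 shift [10.17  4.  ] jaw 17.1 mm res 9.03px
t 23.47 w 47.9 gf 2.9 F [-4.1  5.5  0.9] clampxy [-81.5  -8.2  27.3]
t19.png near med 28.40 [28.5 28.9 30.8 28.4 28.  28.4 28.2 28.2 28.4 28.4 29.3 29.1] far med 28.00
0.06  orange 112.4 n14 jaw 145.7(35) diff 33.3 | orange 86.5 n7 jaw 117.3(34) diff 30.7 |
0.07  orange 112.3 n10 jaw 145.4(34) diff 33.1 | orange 86.9 n10 jaw 117.0(34) diff 30.1 |
0.08  orange 112.2 n13 jaw 145.4(35) diff 33.2 | orange 86.4 n9 jaw 117.5(35) diff 31.1 |
0.09  orange 112.1 n15 jaw 145.4(36) diff 33.3 | orange 86.8 n8 jaw 116.7(35) diff 29.9 |
0.1  orange 112.0 n12 jaw 145.2(34) diff 33.1 | orange 86.6 n11 jaw 117.2(34) diff 30.6 |
0.11  orange 112.3 n14 jaw 145.5(34) diff 33.2 | orange 86.4 n7 jaw 117.3(33) diff 30.9 |
```

The drive pawl slipped back to the hold tooth when I resumed after a mid-stroke pause. The catch point repeats at w≈54.5 mm from this tooth, where compression is 2.4 mm. So I'll release and make one continuous squeeze to w≈48 mm, which should give about 5 mm.

{"fn": "servo_tool", "kwargs": {
  "deltas": [
    [-0.25, 0, 2.4, 0, 0, 0, 0],
    [-0.4, 0, 3, 0, 0, 0, 0],
    [-0.55, 0, 2.7, 0, 0, 0, 0],
    [-0.55, 0, 0, 0, 0, 0, 0],
    [-0.55, 0, 0, 0, 0, 0, 0],
    [-0.55, 0, 0, 0, 0, 0, 0],
    [-0.46, 0, 0, 0, 0, 0, 0],
    [-0.38, 0, -1.8, 0, 0, 0, 0],
    [-0.3, 0, -1.8, 0, 0, 0, 0],
    [-0.22, 0, -1.8, 0, 0, 0, 0],
    [-0.14, 0, -1.8, 0, 0, 0, 0],
    [-0.09, 0, -1.2, 0, 0, 0, 0],
    [-0.09, 0, 0, 0, 0, 0, 0],
    [-0.09, 0, 0, 0, 0, 0, 0]
  ]
}}

```text
t: 24.73
eef_pos: [0.5046, -0.0551, 0.0272]
ee_rot: [-3.141, -0.003, 3.074]
force: [-3.4, 5.9, 1.6]
width: 0.0479
gripper_force: 2.7
```

```bash
python3 trk.py t20.png; python3 jaw.py t20.png; python3 top.py p9.png|sed -n 2,7p
```

```text
block score 0.87 shift [ 8.   -5.33] jaw 27.4 mm res 0.10px
knob score 0.80 shift [10.17  4.  ] jaw 17.1 mm res 9.03px
t 24.78 w 47.7 gf 2.7 F [-4.8  4.5  2.5] clampxy [-82.   -8.9  27.2]
t20.png near med 28.33 [28.3 28.8 30.7 28.4 27.8 28.4 28.1 28.1 28.3 28.3 29.2 29. ] far med 27.50
0.06  orange 112.4 n14 jaw 145.7(35) diff 33.3 | orange 86.5 n7 jaw 117.4(35) diff 30.9 |
0.07  orange 112.3 n10 jaw 145.4(34) diff 33.1 | orange 86.9 n10 jaw 117.0(34) diff 30.1 |
0.08  orange 112.2 n13 jaw 145.4(35) diff 33.2 | orange 86.4 n9 jaw 117.6(34) diff 31.2 |
0.09  orange 112.1 n15 jaw 145.4(36) diff 33.3 | orange 86.8 n8 jaw 116.9(34) diff 30.2 |
0.1  orange 112.0 n12 jaw 145.2(34) diff 33.1 | orange 86.6 n11 jaw 117.2(34) diff 30.7 |
0.11  orange 112.3 n14 jaw 145.5(34) diff 33.2 | orange 86.4 n7 jaw 117.3(33) diff 30.8 |
```

The pawl slipped again. I'll step in single-row calls, where the reported gf shows whether the drive is engaged (≥4) or slipped (≤3), to find when it lets go.

{"fn": "servo_tool", "kwargs": {
  "deltas": [
    [-0.25, 0, 2.4, 0, 0, 0, 0],
    [-0.4, 0, 3, 0, 0, 0, 0],
    [-0.55, 0, 3.2, 0, 0, 0, 0],
    [-0.55, 0, 0, 0, 0, 0, 0],
    [-0.55, 0, 0, 0, 0, 0, 0],
    [-0.55, 0, 0, 0, 0, 0, 0],
    [-0.46, 0, 0, 0, 0, 0, 0],
    [-0.38, 0, -1.7, 0, 0, 0, 0],
    [-0.34, 0, -0.9, 0, 0, 0, 0],
    [-0.34, 0, 0, 0, 0, 0, 0]
  ]
}}

```text
t: 25.72
eef_pos: [0.5059, -0.0492, 0.0274]
ee_rot: [-3.141, -0.001, 3.074]
force: [-1.8, 3.8, 1.5]
width: 0.0588
gripper_force: 2.0
```

{"fn": "servo_tool", "kwargs": {
  "deltas": [
    [-0.28, 0, -1.3, 0, 0, 0, 0]
  ]
}}

```text
t: 25.8
eef_pos: [0.5057, -0.0503, 0.0274]
ee_rot: [-3.142, -0.001, 3.074]
force: [-3.3, 7.0, 1.7]
width: 0.0573
gripper_force: 3.3
```

{"fn": "servo_tool", "kwargs": {
  "deltas": [
    [-0.22, 0, -1.3, 0, 0, 0, 0]
  ]
}}

```text
t: 25.88
eef_pos: [0.5053, -0.0514, 0.0273]
ee_rot: [3.141, -0.002, 3.074]
force: [-5.2, 9.4, 3.9]
width: 0.0554
gripper_force: 4.5
```

{"fn": "servo_tool", "kwargs": {
  "deltas": [
    [-0.17, 0, -1.1, 0, 0, 0, 0]
  ]
}}

```text
t: 25.97
eef_pos: [0.505, -0.0524, 0.0272]
ee_rot: [3.141, -0.002, 3.074]
force: [-6.6, 11.5, 3.7]
width: 0.0523
gripper_force: 5.3
```

{"fn": "servo_tool", "kwargs": {
  "deltas": [
    [-0.17, 0, 0, 0, 0, 0, 0]
  ]
}}

```text
t: 26.05
eef_pos: [0.5049, -0.0524, 0.0272]
ee_rot: [3.141, -0.002, 3.074]
force: [-5.7, 11.4, 3.8]
width: 0.0518
gripper_force: 5.1
```

{"fn": "servo_tool", "kwargs": {
  "deltas": [
    [-0.17, 0, 0, 0, 0, 0, 0]
  ]
}}

```text
t: 26.13
eef_pos: [0.5049, -0.0522, 0.0272]
ee_rot: [3.141, -0.002, 3.074]
force: [-5.8, 10.6, 3.2]
width: 0.0516
gripper_force: 5.1
```

{"fn": "servo_tool", "kwargs": {
  "deltas": [
    [-0.14, 0, 0, 0, 0, 0, 0]
  ]
}}

```text
t: 26.22
eef_pos: [0.5049, -0.0523, 0.0272]
ee_rot: [3.141, -0.002, 3.074]
force: [-2.5, 4.0, 1.3]
width: 0.0504
gripper_force: 3.3
```

{"fn": "servo_tool", "kwargs": {
  "deltas": [
    [-0.14, 0, 0, 0, 0, 0, 0]
  ]
}}

```text
t: 26.3
eef_pos: [0.505, -0.0526, 0.0272]
ee_rot: [-3.141, -0.002, 3.074]
force: [-3.4, 5.4, 0.5]
width: 0.05
gripper_force: 2.5
```

{"fn": "servo_tool", "kwargs": {
  "deltas": [
    [-0.14, 0, -0.6, 0, 0, 0, 0]
  ]
}}

```text
t: 26.38
eef_pos: [0.505, -0.0532, 0.0272]
ee_rot: [-3.141, -0.002, 3.074]
force: [-4.5, 6.1, 1.2]
width: 0.0501
gripper_force: 2.8
```

{"fn": "servo_tool", "kwargs": {
  "deltas": [
    [-0.14, 0, 0, 0, 0, 0, 0]
  ]
}}

```text
t: 26.47
eef_pos: [0.5049, -0.0534, 0.0272]
ee_rot: [-3.141, -0.002, 3.074]
force: [-2.5, 5.0, 1.5]
width: 0.0496
gripper_force: 2.7
```

The slip pattern fits micro-retreats: the fingers jerk to each new closure command, and any retreat under load drops the jaw to its hold tooth. So I'll keep the finger opening fixed during the loaded part of the stroke and pull the trigger smoothly with the arm alone.

{"fn": "servo_tool", "kwargs": {
  "deltas": [
    [-0.25, 0, 2, 0, 0, 0, 0],
    [-0.4, 0, 2.5, 0, 0, 0, 0],
    [-0.55, 0, 2.5, 0, 0, 0, 0],
    [-0.55, 0, 0, 0, 0, 0, 0],
    [-0.55, 0, 0, 0, 0, 0, 0],
    [-0.46, 0, 0, 0, 0, 0, 0],
    [-0.38, 0, -1.7, 0, 0, 0, 0],
    [-0.34, 0, -0.9, 0, 0, 0, 0],
    [-0.34, 0, 0, 0, 0, 0, 0],
    [-0.34, 0, 0, 0, 0, 0, 0]
  ]
}}

```text
t: 27.3
eef_pos: [0.5061, -0.049, 0.0275]
ee_rot: [-3.141, -0.001, 3.074]
force: [-3.4, 4.3, 1.3]
width: 0.0589
gripper_force: 1.9
```

{"fn": "servo_tool", "kwargs": {
  "deltas": [
    [-0.34, 0, -0.4, 0, 0, 0, 0],
    [-0.34, 0, -0.8, 0, 0, 0, 0],
    [-0.34, 0, -1, 0, 0, 0, 0],
    [-0.34, 0, -1, 0, 0, 0, 0],
    [-0.34, 0, -1, 0, 0, 0, 0],
    [-0.34, 0, -1, 0, 0, 0, 0]
  ]
}}

```text
t: 27.8
eef_pos: [0.5053, -0.0538, 0.0273]
ee_rot: [3.141, -0.002, 3.074]
force: [-5.0, 9.0, 2.8]
width: 0.0589
gripper_force: 4.4
```

{"fn": "servo_tool", "kwargs": {
  "deltas": [
    [-0.34, 0, -1, 0, 0, 0, 0],
    [-0.34, 0, -1, 0, 0, 0, 0]
  ]
}}

```text
t: 27.97
eef_pos: [0.505, -0.0556, 0.0273]
ee_rot: [3.141, -0.002, 3.074]
force: [-7.0, 10.8, 3.4]
width: 0.0589
gripper_force: 5.4
```

{"fn": "servo_tool", "kwargs": {
  "deltas": [
    [-0.34, 0, -1, 0, 0, 0, 0],
    [-0.34, 0, -1, 0, 0, 0, 0]
  ]
}}

```text
t: 28.13
eef_pos: [0.505, -0.0579, 0.0272]
ee_rot: [-3.141, -0.002, 3.074]
force: [-3.4, 5.8, 1.8]
width: 0.0588
gripper_force: 2.9
```

```bash
python3 trk.py t21.png; python3 jaw.py t21.png; python3 top.py p10.png|sed -n 2,7p
```

```text
block score 0.87 shift [ 8.  -5.5] jaw 27.7 mm res 0.04px
knob score 0.80 shift [10.17  4.  ] jaw 17.1 mm res 9.03px
t 28.18 w 59.0 gf 2.6 F [-3.8  5.5  1.8] clampxy [-81.4 -11.8  27.2]
t21.png near med 28.36 [28.4 28.8 30.8 28.4 27.9 28.4 28.1 28.  28.2 28.3 29.2 29.1] far med 28.00
0.06  orange 112.4 n14 jaw 145.7(35) diff 33.3 | orange 86.5 n7 jaw 117.3(35) diff 30.8 |
0.07  orange 112.3 n10 jaw 145.4(34) diff 33.1 | orange 86.9 n10 jaw 117.0(34) diff 30.1 |
0.08  orange 112.2 n13 jaw 145.4(35) diff 33.2 | orange 86.4 n9 jaw 117.5(34) diff 31.1 |
0.09  orange 112.1 n15 jaw 145.4(36) diff 33.3 | orange 86.8 n8 jaw 116.9(34) diff 30.1 |
0.1  orange 112.0 n12 jaw 145.2(34) diff 33.1 | orange 86.6 n11 jaw 117.2(34) diff 30.6 |
0.11  orange 112.3 n14 jaw 145.5(34) diff 33.2 | orange 86.4 n7 jaw 117.3(33) diff 30.9 |
```

It still lets go at the same place (θ≈0.10, jaw ≈29.5), so jerks aren't the cause. Next test is one brisk stroke with the handle finger bearing on the handle, bounded to θ≈0.14 so it can't over-press.

{"fn": "servo_tool", "kwargs": {
  "deltas": [
    [-0.45, 0, 4, 0, 0, 0, 0],
    [-0.5, 0, 4, 0, 0, 0, 0],
    [-0.5, 0, 3.6, 0, 0, 0, 0],
    [-0.5, 0, 0, 0, 0, 0, 0],
    [-0.5, 0, 0, 0, 0, 0, 0],
    [-0.5, 0, 0, 0, 0, 0, 0],
    [-0.08, 0, -8.5, 0, 0, 0, 0]
  ]
}}

```text
t: 28.87
eef_pos: [0.5059, -0.0541, 0.0276]
ee_rot: [3.141, -0.001, 3.075]
force: [-5.1, 11.5, 5.0]
width: 0.0631
gripper_force: 5.5
```

{"fn": "servo_tool", "kwargs": {
  "deltas": [
    [-0.08, 0, 0, 0, 0, 0, 0]
  ]
}}

```text
t: 28.95
eef_pos: [0.5052, -0.055, 0.0275]
ee_rot: [3.141, -0.001, 3.074]
force: [-5.2, 11.6, 5.9]
width: 0.0576
gripper_force: 5.5
```

{"fn": "servo_tool", "kwargs": {
  "deltas": [
    [-0.08, 0, 0, 0, 0, 0, 0]
  ]
}}

```text
t: 29.03
eef_pos: [0.5049, -0.0545, 0.0275]
ee_rot: [3.141, -0.002, 3.073]
force: [-5.4, 12.4, 6.3]
width: 0.0514
gripper_force: 6.3
```

```bash
python3 trk.py t22.png; python3 jaw.py t22.png; python3 top.py p11.png|sed -n 2,7p
```

```text
block score 0.85 shift [ 8.33 -5.67] jaw 28.7 mm res 0.02px
knob score 0.83 shift [10.5   3.83] jaw 18.1 mm res 9.08px
t 29.08 w 49.7 gf 6.3 F [-6.9 12.3  5.7] clampxy [-81.8  -8.1  27.5]
t22.png near med 30.22 [30.3 30.9 32.  29.5 29.2 30.  30.  29.9 30.5 30.1 31.1 30.3] far med 29.50
0.06  orange 112.4 n14 jaw 145.7(35) diff 33.3 | orange 86.5 n7 jaw 115.5(35) diff 29.0 |
0.07  orange 112.3 n10 jaw 145.4(34) diff 33.1 | orange 86.9 n10 jaw 115.0(35) diff 28.1 |
0.08  orange 112.2 n13 jaw 145.4(35) diff 33.2 | orange 86.4 n9 jaw 115.2(35) diff 28.8 |
0.09  orange 112.1 n15 jaw 145.4(36) diff 33.3 | orange 86.8 n8 jaw 115.2(36) diff 28.4 |
0.1  orange 112.0 n12 jaw 145.2(34) diff 33.1 | orange 86.6 n11 jaw 114.7(34) diff 28.1 |
0.11  orange 112.3 n14 jaw 145.5(34) diff 33.2 | orange 86.4 n7 jaw 115.3(34) diff 28.9 |
```

A brisk stroke carries through. The fingers were still closing during those readings, so I'll re-measure at rest.

```bash
python3 trk.py t23.png; python3 jaw.py t23.png; python3 top.py p12.png|sed -n 1,7p;python3 trk.py t24.png|tail -1
```

```text
block score 0.84 shift [ 8.5  -5.67] jaw 29.1 mm res 0.11px
knob score 0.82 shift [10.83  3.5 ] jaw 19.4 mm res 9.00px
t 29.23 w 47.5 gf 6.1 F [-7.2 11.7  5.4] clampxy [-81.9  -7.9  27.5]
t23.png near med 30.57 [30.4 31.  32.4 30.4 29.5 30.5 30.2 30.  30.8 30.9 31.7 31.4] far med 29.50
0.05  orange 112.2 n13 jaw 145.3(35) diff 33.0 | orange 86.6 n10 jaw 114.9(34) diff 28.3 |
0.06  orange 112.4 n14 jaw 145.7(35) diff 33.3 | orange 86.5 n7 jaw 115.5(35) diff 29.0 |
0.07  orange 112.3 n10 jaw 145.4(34) diff 33.1 | orange 86.9 n10 jaw 114.8(35) diff 27.9 |
0.08  orange 112.2 n13 jaw 145.4(35) diff 33.2 | orange 86.4 n9 jaw 115.1(35) diff 28.7 |
0.09  orange 112.1 n15 jaw 145.4(36) diff 33.3 | orange 86.8 n8 jaw 115.1(35) diff 28.3 |
0.1  orange 112.0 n12 jaw 145.2(34) diff 33.1 | orange 86.6 n11 jaw 114.7(34) diff 28.1 |
0.11  orange 112.3 n14 jaw 145.5(34) diff 33.2 | orange 86.4 n7 jaw 115.3(34) diff 28.9 |
t 29.38 w 47.4 gf 6.0 F [-7.1 11.9  5.3] clampxy [-81.9  -7.9  27.5]
```

It is stable at rest. Compression is about 4.7 mm from the images and about 4.4 mm or a little more from force, and the trigger is held with the handle finger bearing. Handing in.

```bash
python3 -c "
from station import arm
s=arm.get_state();print(s['t'],s['width'],s['gripper_force'])
print(arm.job_done())"
```

```text
29.3833 0.04738695994079137 5.9936463832855225
the job is handed in; nothing more can be done
None
```

I parked the pin in the notch and handed the job in at 29.4 s with the trigger still held squeezed; the pad measured about 4.7 mm pressed in from the images (about 4.4 mm or a little more from grip force), and no verdict came back.

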